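# Charge the bench polisher with its ceramic balls

## Robot

A 6-joint arm with a two-finger parallel gripper is mounted at the origin on the work surface. World frame = base frame: x ahead of the robot, y to its left, z up, the work surface at z = 0. Lengths are in m, angles in degrees, forces in N, time in s.
With the tool pointing down it reaches from about 0.35 to 0.875 m from the base axis. Payload 4.2 kg.
Tool frame: the origin (TCP) lies between the finger pads; the fingertips stand 11 mm ahead of it and the grasp point (between the pads) lies 8 mm behind it; z points along the fingers, y is the direction in which the jaws open and shut (so a half turn about z gives the same grasp; the last joint's range is limited). The gripper opens to 87 mm and grips with 3 to 60 N. Pads are 19 mm wide; open, the fingers measure 117 mm over their backs; the gripper's body (75 mm by 190 mm) begins 51 mm behind the grasp point.
Start: joints at [-59.897, 22.042, 0.453, 0, -68.411, -14.817], TCP at [0.165, -0.603, 0.234] pointing down, gripper open.
Joint ranges: [-179.83, 179.83], [-69.29, 118.12], [-61.27, 80.66], [-181.25, 117.63], [-171.15, -9.14], [-177.46, 177.46]. Speed limits (degrees/s): [159.86, 159.86, 180, 180, 180, 180].

## Interface

Orientations are given as a 3x3 rotation matrix whose columns are the frame's x, y, z axes.
In Python, from station import sense, capture, get_calibration, finish_job, search_frame, cut_out gives the robot as it stands.
- The arm moves only by the tool arm_command, never from a script. Its argument "rows" is a list of rows, each an object with "fingers": the opening in per cent of the stroke, from 0 (shut) to 100 (fully open); "travel": the shift along the tool's x, y, z in cm, a list of three; "roll": the turn about the tool's z in degrees. A call has 1 to 10 rows; each row is the pose to reach, as a shift and turn from the pose commanded when the call began, along the tool's axes at that moment; what a row does not reach only later rows make up. A row lasts 1/10 s, in which the tool goes at most 50 mm and 8.59 degrees, less where a joint would pass 70% of its speed; a pose out of reach is approached as far as the arm can. A call with a gripper value outside its range is refused whole. The fingers move at their own pace and stop on an object; the grip force is fixed at half the most. Time passes only in rows, so rows that repeat a pose let the fingers close. It gives the time, the measured TCP pose, the force and the opening at its end, in the units of the state.
- sense(): the state, without advancing time (a new reading comes with each control period).
- capture(name): name is "side" or "top" or "wrist"; returns (picture, depth): 400x640x3 uint8, red, green, blue; 400x640 float32, m along the optical axis (not along the pixel's ray), 0 where there is no reading.
- get_calibration(name): a dict with "fov_y" (degrees; the focal length in pixels is half the picture's height over the tangent of half this angle, whatever the lens; pixels are square), "cx", "cy" (the principal point, pixels), "distortion" ([k1, k2, p1, p2, k3] as OpenCV has them; the pictures are not rectified), "origin" and "attitude" of the camera in the world; the wrist camera has in their place "mount" (4x4, takes a point from camera to tool coordinates, whose origin is the TCP and whose axes are the flange's). Camera axes: x right, y down, z forward; pixel columns grow to the right and rows downward; lengths in m; the calibration is good to about 2 mm. A picture is of the moment at which its call begins: read the wrist's pose just before it. get_calibration takes no time and is no camera call.
- finish_job(): hands the job in, once; it reports no verdict.
Trained networks look in the newest picture that a camera, given by its name, has taken for a name from the list of things; names that differ only in an ending like _2 or _b are one class to them, and where a whole thing is asked for, a point or a joint stands for the part that bears it (a point fixed in the world has none). Each returns a list of dicts, best first, with "p" (0 to 1); they miss things now and then, are a little off and sometimes report something else, mostly with a low value. They report only what shows in the picture. A call takes as long as a camera call. They do not tell look-alikes from the thing itself.
- search_frame(camera, label): "position" ([x, y, z] in m, in world coordinates, good to about 4 mm: the middle of the surface that is visible of it).
- cut_out(camera, label): "mask" (400x640 bool, what is visible of it).
The state is a dict: "time_s": time; "joints": joint angles; "joint_velocities": joint speeds; "effort": joint torques, N m; "tcp_pos": TCP position; "ee_rot": TCP orientation; "wrist_force": force on the tool from outside, world axes, zero at the start; "moment": the same for the moment, N m; "gripper_width": opening from 0.0 (shut) to 1.0 (fully open).
Only numpy, scipy, OpenCV 4.12 (cv2) and the standard library are available. Lean on these libraries where they do the work, as an engineer would, in place of code of your own. Each camera call takes 0.05 s, during which the arm holds its last target. There are 200 camera calls.

## Task

Collect every red ceramic ball lying on the grating into the orange pouring scoop. Then rest the scoop's lip just inside the mouth of the clear jar on the polisher before you tilt it, and keep the lip in the mouth until all the balls have run in. Only then turn the dial so that its yellow pointer stands on the red mark, and stand the empty scoop upright back on the grating; leave the wrench and the screwdriver beside the polisher where they are.

Things in the scene. Friction and masses are not known exactly. Their poses are not given: they have to be found in the camera images.
- grating: Fixed steel grating plate lying on the bench, 289 mm (its x) by 367 mm (its y), origin under its centre, z up. A 3 mm floor plate carries ribs 3 mm wide and 4 mm high (rib tops 7 mm above the origin) that form square cells of 26 mm pitch; a ball sits in a cell on the floor plate, 3 mm up. May lie left or right of the robot's x axis, with the polisher on the other side.
- ball1: Loose red ceramic polishing ball, 18 mm across, 18 g; origin at its centre. 3 to 5 of the six balls are present, each in a cell of the grating; absent ones read None. It rolls if pushed or dropped on a slope.
- ball2: Loose red ceramic polishing ball, 18 mm across, 18 g; origin at its centre. 3 to 5 of the six balls are present, each in a cell of the grating; absent ones read None. It rolls if pushed or dropped on a slope.
- ball3: Loose red ceramic polishing ball, 18 mm across, 18 g; origin at its centre. 3 to 5 of the six balls are present, each in a cell of the grating; absent ones read None. It rolls if pushed or dropped on a slope.
- ball4: Loose red ceramic polishing ball, 18 mm across, 18 g; origin at its centre. 3 to 5 of the six balls are present, each in a cell of the grating; absent ones read None. It rolls if pushed or dropped on a slope.
- ball5: Loose red ceramic polishing ball, 18 mm across, 18 g; origin at its centre. 3 to 5 of the six balls are present, each in a cell of the grating; absent ones read None. It rolls if pushed or dropped on a slope.
- ball6: Loose red ceramic polishing ball, 18 mm across, 18 g; origin at its centre. 3 to 5 of the six balls are present, each in a cell of the grating; absent ones read None. It rolls if pushed or dropped on a slope.
- scoop: Loose orange plastic pouring scoop, 160 g, on the grating's ribs; origin at the centre of its underside, z up, spout to its -x, upright handle tab at its +x end. Its floor slopes: 8 mm above the origin at x = +45 mm, rising at 0.16 rad to 29 mm at x = -88 mm, so balls roll back to the handle while it stands level and stay in. Tilted spout-down by 0.7 to 0.8 rad it empties.
- bend (a point): Underside of the scoop's spout where its floor bends down into the lip, at (-88, 0, 26) mm in the scoop's frame, same axes. The spout is 21 mm wide at its floor inside, sides leaning out, 12 mm high; 36 mm wide outside at their top. From here the lip, 14 mm long, 26 mm wide, 3 mm thick, droops 0.7 rad below the scoop's level. Rest this bend on or just inside the rim: the lip then hangs in the mouth.
- handle (a point): Middle of the upper part of the scoop's handle tab, at (50, 0, 82) mm in the scoop's frame, same axes. The tab is 10 mm thick (x), 38 wide (y), from z = 0 to 100. In front of it the open trough takes the balls in single file: x = -53 to +45 mm, floor 21 wide inside, sides leaning out to 38 wide, 24 mm over the floor; put balls in between x = -30 and +25. The spout goes on from it in the same section.
- lip (a point): Lowest point of the scoop's drooping lip, at its free end in the middle, at (-99, 0, 17) mm in the scoop's frame, same axes.
- mouth (a point): Centre of the round mouth of the clear jar, in the plane of its rim, 130 mm above the bench, 46 mm wide inside, 54 outside; the neck runs 22 mm straight down, then widens to a jar 88 mm across. The jar is fixed on the blue bench polisher, a box 280 (x) by 150 (y) by 40 mm high whose centre lies 60 mm to +x of the mouth; axes as the polisher. The dial is on top, 140 mm to +x of the mouth.
- dial (a joint): Angle of the dial, rad, growing clockwise seen from above; at 0 the pointer points along the polisher's -x. Range 0 to 4.2; it stays where it is left (friction 0.04 N m).
- dial_grip (a point): Middle of the dial's grip bar, on the dial's axis, 60 mm above the bench. The bar is 46 mm long along the dial's own x, 12 mm wide along its y, from 48 to 72 mm above the bench, on a round skirt 54 mm across; the axes turn with the dial, the pointer is at its -x.
- dial_tip (a point): Tip of the dial's yellow pointer, 36 mm from the dial's axis.
- mark (a joint): Angle of the red mark on the dial's scale, rad, counted as the dial's angle: the pointer stands on the mark when joint dial equals joint mark. Differs from start to start; nothing the robot does moves it.
- mark_tip (a point): Inner end of the red mark, 36 mm from the dial's axis (the place where the pointer's tip belongs).
- wrench: Bystander, to be left alone: a steel open-ended wrench, 160 mm; origin under its centre.
- screwdriver: Bystander, to be left alone: a red-handled screwdriver, 160 mm; origin under its centre.
Mind the look-alikes: they are no part of the job. Of the things shaped like the scoop, the orange one is meant.

How it is judged (in metres and radians):
On the way, in this order (a step that is already met when the one before it is completed fails the run):
1. all the balls lie in the scoop (x of ball1 in the frame of scoop between -0.075 and 0.05 m and y of ball1 in the frame of scoop between -0.019 and 0.019 m and z of ball1 in the frame of scoop between 0.01 and 0.055 m and x of ball2 in the frame of scoop between -0.075 and 0.05 m and y of ball2 in the frame of scoop between -0.019 and 0.019 m and z of ball2 in the frame of scoop between 0.01 and 0.055 m and x of ball3 in the frame of scoop between -0.075 and 0.05 m and y of ball3 in the frame of scoop between -0.019 and 0.019 m and z of ball3 in the frame of scoop between 0.01 and 0.055 m and x of ball4 in the frame of scoop between -0.075 and 0.05 m and y of ball4 in the frame of scoop between -0.019 and 0.019 m and z of ball4 in the frame of scoop between 0.01 and 0.055 m and x of ball5 in the frame of scoop between -0.075 and 0.05 m and y of ball5 in the frame of scoop between -0.019 and 0.019 m and z of ball5 in the frame of scoop between 0.01 and 0.055 m and x of ball6 in the frame of scoop between -0.075 and 0.05 m and y of ball6 in the frame of scoop between -0.019 and 0.019 m and z of ball6 in the frame of scoop between 0.01 and 0.055 m), for 0.2 s.
2. with all the balls still in the scoop and the scoop not yet tilted (within 0.25 rad of level), its lip is inside the jar's mouth (all of step 1 and horizontal distance between lip and mouth below 0.022 m and z of lip in the frame of mouth below -0.0015 m and angle between scoop's own z axis and vertical below 0.25 rad), for 0.2 s.
3. all the balls are down in the jar while the lip is still inside the mouth (horizontal distance between each of ball1, ball2, ball3, ball4, ball5, ball6 and mouth below 0.042 m and z of each of ball1, ball2, ball3, ball4, ball5, ball6 in the frame of mouth below -0.035 m and horizontal distance between lip and mouth below 0.022 m and z of lip in the frame of mouth below -0.0015 m), for 0.2 s.
4. the dial's pointer stands on the red mark (horizontal distance between dial_tip and mark_tip below 0.004 m), for 0.2 s.
At the end, for the whole second after the job is handed in: Every ball is in the jar; the dial's pointer tip is within 4 mm of the red mark's inner end; the scoop stands upright (within 0.1 rad) on the grating, its origin over the plate, released and at rest (horizontal distance between each of ball1, ball2, ball3, ball4, ball5, ball6 and mouth below 0.042 m and z of each of ball1, ball2, ball3, ball4, ball5, ball6 in the frame of mouth below -0.035 m and horizontal distance between dial_tip and mark_tip below 0.004 m and x of scoop in the frame of grating between -0.145 and 0.145 m and y of scoop in the frame of grating between -0.185 and 0.185 m and z of scoop in the frame of grating below 0.011 m and angle between scoop's own z axis and vertical below 0.1 rad and linear speed of scoop below 0.02 m/s and contact force between the fingers and scoop below 0.1 N and velocity of joint dial below 0.05 rad/s); the robot touches nothing.
It fails at once if the wrench or the screwdriver is moved more than 30 mm (distance of any of wrench, screwdriver from where it was at the start of the episode above 0.03 m).
Of ball1, ball2, ball3, ball4, ball5, ball6 only 3 to 5 are there at a start; the rules pass over those that are not, and their reading is None.
At some moment in a run one of scoop may be knocked a few centimetres aside while the robot is not near it.
It also fails if it takes over 210 s, if anything falls off the work surface, if the arm or the gripper's body presses on something with over 40 N, if the wrist force passes 120 N, or if a joint passes its speed limit or range.

## Working session

There is one attempt and no reset: what is moved stays moved. The work goes in short steps, Python scripts to look and compute and a tool call to move; the robot and the scene stay as the last step left them, time stands still between calls to the robot, and variables do not carry over. Pictures are saved under pics/ and viewed, about 12 in all and at most 16, crops included, and the job is handed in when it is done.

Besides the shell and the picture viewer there is one more tool, called after "Emit:" as a command line: name --argument value ..., lists and objects as JSON in quotes. arm_command: Moves the arm, as the interface text tells. Its arguments: {"type":"object","properties":{"rows":{"type":"array","items":{"type":"object","properties":{"fingers":{"type":"number"},"travel":{"type":"array","items":{"type":"number"}},"roll":{"type":"number"}}}}},"required":["rows"]}

```bash
ls; mkdir -p pics
cat > h.py <<'E'
import numpy as np, cv2
from station import *
def save(n,im): cv2.imwrite('pics/'+n,im[:,:,::-1])
def cam(name):
    c=get_calibration(name); f=200/np.tan(np.radians(c['fov_y'])/2)
    K=np.array([[f,0,c['cx']],[0,f,c['cy']],[0,0,1]]); D=np.array(c['distortion'],float)
    if 'mount' in c:
        s=sense(); M=np.array(c['mount']); R=np.array(s['ee_rot'])
        return K,D,R@M[:3,:3],np.array(s['tcp_pos'])+R@M[:3,3]
    return K,D,np.array(c['attitude']),np.array(c['origin'])
def rays(cm,px):
    K,D,R,o=cm; p=cv2.undistortPoints(np.array(px,float).reshape(-1,1,2),K,D).reshape(-1,2)
    return np.c_[p,np.ones(len(p))]@R.T
def atz(cm,px,z):
    r=rays(cm,px); o=cm[3]; return o+r*((z-o[2])/r[:,2])[:,None]
def bydepth(cm,px,dep):
    r=rays(cm,px); d=np.array([dep[int(round(v)),int(round(u))] for u,v in np.array(px).reshape(-1,2)])
    return cm[3]+r*d[:,None]
def proj(cm,P):
    K,D,R,o=cm; q=(np.array(P,float).reshape(-1,3)-o)@R
    return cv2.projectPoints(q,np.zeros(3),np.zeros(3),K,D)[0].reshape(-1,2)
E
python3 - <<'E'
from h import *
np.set_printoptions(precision=4,suppress=True)
s=sense();print(s['time_s'],s['tcp_pos'],np.array(s['ee_rot']),s['gripper_width'])
for n in['top','side']:
    p,d=capture(n);save(n+'0.png',p);np.savez(n+'0.npz',p=p,d=d);print(n,cam(n)[3],cam(n)[2].ravel())
    for l in['ball1','scoop','handle','mouth','dial_grip','dial_tip','mark_tip','grating','wrench','screwdriver']:
        print(l,[(np.round(r['position'],3).tolist(),round(r['p'],2)) for r in search_frame(n,l)][:8])
print(sense()['time_s'])
E
```

```text
pics
0.0 [ 0.1647 -0.6023  0.2325] [[-0.9647 -0.2635 -0.0006]
 [-0.2635  0.9647  0.0021]
 [ 0.0001  0.0022 -1.    ]] 1.001168246944495
top [0.3187 0.0322 1.1821] [ 0.0149 -0.9904  0.1377 -0.9995 -0.0186 -0.0256  0.0279 -0.1372 -0.9901]
ball1 []
scoop [([0.277, -0.311, 0.024], 0.89), ([0.283, 0.2, 0.028], 0.67), ([0.51, -0.28, 0.03], 0.58)]
handle [([0.278, -0.304, 0.028], 0.89), ([0.512, -0.275, 0.032], 0.77), ([0.291, 0.199, 0.026], 0.55), ([0.628, 0.183, 0.049], 0.55)]
mouth [([0.542, 0.186, 0.04], 0.7)]
dial_grip [([0.622, 0.185, 0.048], 0.79)]
dial_tip [([0.63, 0.184, 0.048], 0.72)]
mark_tip []
grating [([0.545, -0.173, 0.005], 0.97)]
wrench [([0.527, 0.07, 0.005], 0.75)]
screwdriver [([0.53, 0.297, 0.025], 0.78)]
side [0.3155 0.552  0.8214] [-0.9525 -0.2354  0.1933 -0.3045  0.748  -0.5897 -0.0058 -0.6205 -0.7841]
ball1 [([0.625, 0.194, 0.05], 0.19)]
scoop [([0.291, 0.198, 0.03], 0.86), ([0.514, -0.269, 0.036], 0.67), ([0.618, 0.197, 0.047], 0.65), ([0.285, -0.314, 0.027], 0.63)]
handle [([0.28, -0.31, 0.032], 0.97), ([0.29, 0.201, 0.028], 0.95), ([0.508, -0.271, 0.033], 0.62)]
mouth [([0.529, 0.216, 0.038], 0.8)]
dial_grip [([0.626, 0.194, 0.046], 0.92)]
dial_tip [([0.624, 0.193, 0.05], 0.66), ([0.507, -0.272, 0.038], 0.46)]
mark_tip [([0.507, -0.273, 0.038], 0.68)]
grating [([0.541, -0.147, 0.002], 0.8)]
wrench [([0.525, 0.076, 0.005], 0.85)]
screwdriver [([0.525, 0.299, 0.018], 0.95)]
1.1
```

View pics/top0.png

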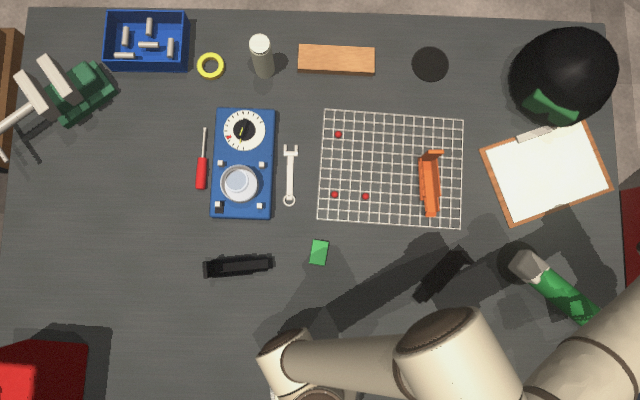

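View pics/side0.png

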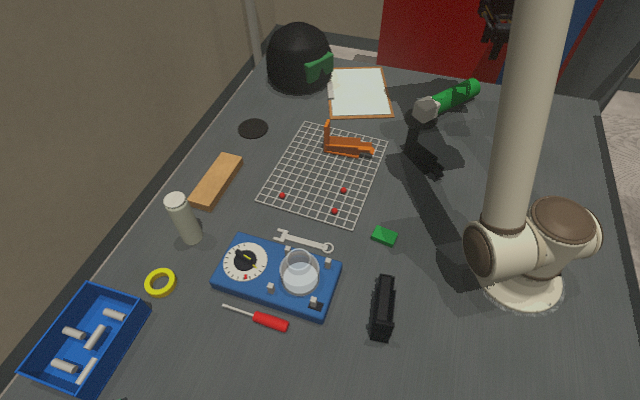

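Top view: three red balls at (338,134), (334,195) and (365,196). The orange scoop is at (430,185), with its handle up (+x) and its spout down. The jar is at (239,183) and the dial at (243,130). The black scoop-shaped things at (238,265) and (440,275) are look-alikes; the orange one on the grating is the one meant. The side view agrees. I'll measure next.

Run:
```python
from h import *
np.set_printoptions(precision=4,suppress=True)
C={n:cam(n) for n in('top','side')}; I={n:np.load(n+'0.npz') for n in C}
for n in C:
    p=I[n]['p'];d=I[n]['d'];h=cv2.cvtColor(p,cv2.COLOR_RGB2HSV)
    red=(((h[...,0]<5)|(h[...,0]>173))&(h[...,1]>150)&(h[...,2]>70)).astype('u1')
    k,l,st,ce=cv2.connectedComponentsWithStats(red)
    for i in range(1,k):
        if 4<st[i,4]<400: print(n,'red',ce[i],st[i,4],'z12',atz(C[n],ce[i],.012)[0],'z45',atz(C[n],ce[i],.045)[0])
    m=((h[...,0]>=5)&(h[...,0]<16)&(h[...,1]>170)&(h[...,2]>90))
    v,u=np.nonzero(m&(d>0)); P=bydepth(C[n],np.c_[u,v],d); 
    k=(np.abs(P[:,1]+.27)<.15)&(abs(P[:,0]-.53)<.16)&(P[:,2]>.004);P=P[k]
    hi=P[P[:,2]>.07]; lo=P[P[:,2]<.06]
    print(n,'scoop',len(P),P.min(0),P.max(0),'tab',hi.mean(0),hi.min(0),hi.max(0),len(hi))
    for x0 in np.arange(.42,.64,.02):
        q=lo[(lo[:,0]>=x0)&(lo[:,0]<x0+.02)]
        if len(q)>3: print('  ',x0,q.mean(0),q[:,1].min(),q[:,1].max())
# enlarged crop: scoop and polisher
p=I['top']['p']; a=cv2.resize(p[130:230,400:480],None,fx=5,fy=5,interpolation=3); b=cv2.resize(p[100:225,200:290],None,fx=4,fy=4,interpolation=3)
im=np.zeros((500,770,3),'u1'); im[:500,:400]=a; im[:500,405:765]=b; save('crop0.png',im)
```

```text
top red [337.7241 133.8621] 29 z12 [ 0.6273 -0.0484  0.012 ] z45 [ 0.6186 -0.0461  0.045 ]
top red [228.125 136.625] 8 z12 [0.6141 0.2314 0.012 ] z45 [0.6057 0.2258 0.045 ]
top red [200.7986 173.3507] 288 z12 [0.5178 0.2962 0.012 ] z45 [0.5122 0.2887 0.045 ]
top red [334.3103 194.1034] 29 z12 [ 0.4713 -0.0411  0.012 ] z45 [ 0.467  -0.0391  0.045 ]
top red [365.0345 195.7931] 29 z12 [ 0.4684 -0.1188  0.012 ] z45 [ 0.4642 -0.1145  0.045 ]
top scoop 566 [ 0.421  -0.298   0.0048] [ 0.5664 -0.2531  0.1039] tab [ 0.5637 -0.2631  0.1029] [ 0.5619 -0.2814  0.1017] [ 0.5664 -0.2569  0.1039] 4
   0.42 [ 0.4291 -0.2808  0.0337] -0.29510574553822655 -0.2667436856082313
   0.44 [ 0.4492 -0.2808  0.0352] -0.2958764100931564 -0.26198720841615336
   0.46 [ 0.4703 -0.2759  0.0295] -0.2966358222037522 -0.25638168925176297
   0.48000000000000004 [ 0.4903 -0.275   0.0266] -0.2980044183054861 -0.2573694066190652
   0.5 [ 0.5096 -0.2764  0.0229] -0.29734420431215847 -0.25550780110690346
   0.52 [ 0.5307 -0.2755  0.0208] -0.2951816983636665 -0.25685479328256844
   0.54 [ 0.5496 -0.2749  0.0186] -0.29654748
[... 2242 characters left out ...]
096] tab [ 0.5657 -0.2714  0.1026] [ 0.5611 -0.2921  0.0735] [ 0.5714 -0.2569  0.1096] 29
   0.42 [ 0.4304 -0.2797  0.0387] -0.29284909391659686 -0.2610529809461989
   0.44 [ 0.4493 -0.2844  0.0398] -0.29587766582909525 -0.2591742705387471
   0.46 [ 0.4708 -0.2805  0.0351] -0.29893003675771823 -0.2562593612125237
   0.48000000000000004 [ 0.49   -0.2818  0.0349] -0.2989632135785626 -0.2530100517232645
   0.5 [ 0.5099 -0.2824  0.0317] -0.2980716760078772 -0.25295525976783684
   0.52 [ 0.5295 -0.2818  0.0312] -0.2988468981138944 -0.2544745595965696
   0.54 [ 0.5502 -0.2821  0.0278] -0.2955499426192799 -0.2537794200466742
   0.56 [ 0.5634 -0.2683  0.0302] -0.2926137054719872 -0.25326003031974864
```

View pics/crop0.png

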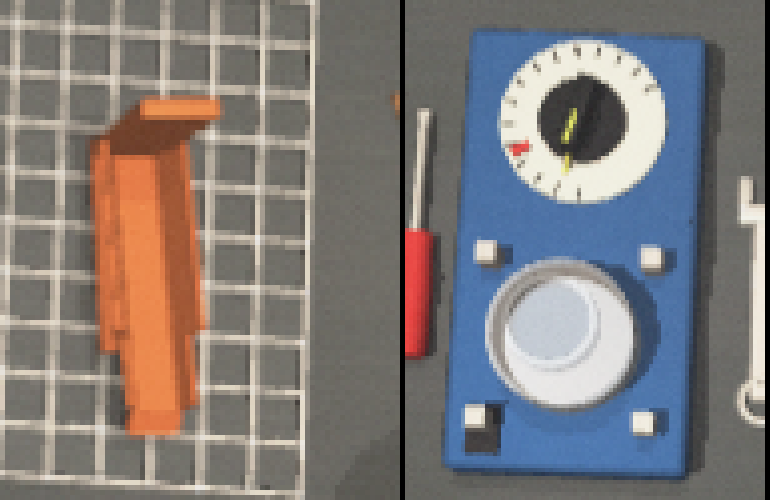

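Orange scoop confirmed in the crop. It is upright and empty, with a yaw of about 3°. The pointer tip is near crop (567,168) and the red mark at (520,149). I'll head for the ball at (0.469,-0.120) with the jaws along the scoop's x.

```bash
cat > go.py <<'E'
import sys
from h import *
# args: x y z [yangle deg]; prints travel cm and roll deg
s=sense();R=np.array(s['ee_rot']);p=np.array(s['tcp_pos'])
a=list(map(float,sys.argv[1:]))
d=(np.array(a[:3])-p)@R*100
ya=np.degrees(np.arctan2(R[1,1],R[0,1])); r=0
if len(a)>3: r=-((a[3]-ya+180)%360-180)
print('travel',np.round(d,2),'roll',round(r,1),'| t',s['time_s'],'tcp',np.round(p,4),'ya',round(ya,1),'F',np.round(s['wrist_force'],1),'g',round(s['gripper_width'],3),'j',np.round(s['joints'],0))
E
python3 go.py 0.469 -0.1195 0.12 183
```

```text
travel [-42.09  38.61  11.35] roll -77.7 | t 1.1 tcp [ 0.1648 -0.6029  0.2336] ya 105.3 F [-0.4  0.3  1.1] g 1.003 j [-60.  22.   0.   0. -68. -15.]
```

Emit:
arm_command --rows '[{"travel":[-42.1,38.6,5],"roll":-77.7,"fingers":55},{"travel":[-42.1,38.6,5],"roll":-77.7,"fingers":55},{"travel":[-42.1,38.6,5],"roll":-77.7,"fingers":55},{"travel":[-42.1,38.6,5],"roll":-77.7,"fingers":55},{"travel":[-42.1,38.6,5],"roll":-77.7,"fingers":55},{"travel":[-42.1,38.6,5],"roll":-77.7,"fingers":55},{"travel":[-42.1,38.6,5],"roll":-77.7,"fingers":55},{"travel":[-42.1,38.6,5],"roll":-77.7,"fingers":55},{"travel":[-42.1,38.6,5],"roll":-77.7,"fingers":55},{"travel":[-42.1,38.6,5],"roll":-77.7,"fingers":55}]'

```text
time_s: 2.1
tcp_pos: [0.4311, -0.1795, 0.1903]
ee_rot: [[0.055, -0.998, 0.001], [-0.998, -0.055, -0.0], [0.0, -0.001, -1.0]]
wrist_force: [1.1, -0.5, 0.3]
gripper_width: 0.551
```

```bash
python3 go.py 0.469 -0.1195 0.13 183
```

```text
travel [-5.78 -4.11  6.04] roll 0.2 | t 2.1 tcp [ 0.4311 -0.1795  0.1903] ya -176.8 F [ 1.1 -0.5  0.3] g 0.551 j [ -3.   9. -25.   0. -56.   6.]
```

Emit:
arm_command --rows '[{"travel":[0,0,0],"fingers":55},{"travel":[0,0,0],"fingers":55}]'

```text
validation failed for argument at $.ro...
```

```bash
python3 go.py 0.469 -0.1195 0.13 183;python3 - <<'E'
from h import *
np.set_printoptions(precision=4,suppress=True)
cm=cam('wrist');p,d=capture('wrist');save('w1.png',p)
h=cv2.cvtColor(p,cv2.COLOR_RGB2HSV)
red=(((h[...,0]<5)|(h[...,0]>173))&(h[...,1]>150)&(h[...,2]>60)).astype('u1')
k,l,st,ce=cv2.connectedComponentsWithStats(red)
for i in range(1,k):
    if st[i,4]>60: print(ce[i],st[i,4],atz(cm,ce[i],.012)[0],d[int(ce[i][1]),int(ce[i][0])])
E
```

```text
travel [-5.78 -4.11  6.04] roll 0.2 | t 2.1 tcp [ 0.4311 -0.1795  0.1903] ya -176.8 F [ 1.1 -0.5  0.3] g 0.551 j [ -3.   9. -25.   0. -56.   6.]
[286.8611 237.125 ] 72 [ 0.4719 -0.1149  0.012 ] 0.3443159
[282.8333 291.3718] 78 [ 0.4758 -0.0369  0.012 ] 0.36377683
```

View pics/w1.png

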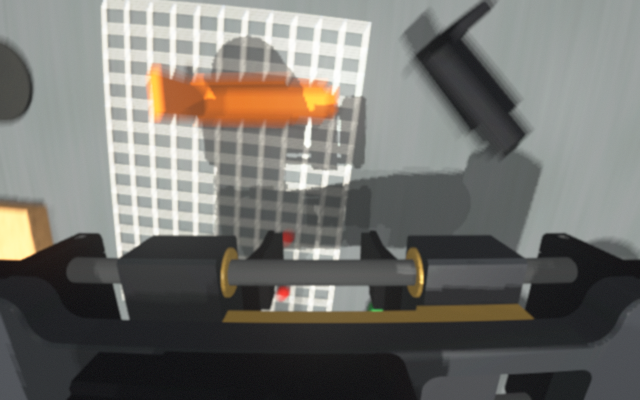

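Wrist view: the orange scoop is at (240,95), two balls at (287,237) and (283,291), and there are no further balls beside the scoop.

Emit:
arm_command --rows '[{"travel":[0,0,0],"roll":0,"fingers":55},{"travel":[0,0,0],"roll":0,"fingers":55}]'

```text
time_s: 2.35
tcp_pos: [0.4301, -0.1812, 0.19]
ee_rot: [[0.053, -0.999, -0.0], [-0.999, -0.053, -0.0], [-0.0, 0.0, -1.0]]
wrist_force: [-1.0, -0.4, 0.0]
gripper_width: 0.553
```

```bash
cat > w.py <<'E'
from h import *
np.set_printoptions(precision=4,suppress=True)
cm=cam('wrist');p,d=capture('wrist');save('wl.png',p)
h=cv2.cvtColor(p,cv2.COLOR_RGB2HSV)
red=(((h[...,0]<5)|(h[...,0]>173))&(h[...,1]>130)&(h[...,2]>50)).astype('u1')
k,l,st,ce=cv2.connectedComponentsWithStats(red)
for i in range(1,k):
    if st[i,4]>60: print(ce[i],st[i,2:],atz(cm,ce[i],.012)[0])
E
python3 go.py 0.469 -0.1195 0.13 183; python3 w.py
```

```text
travel [-5.96 -4.21  6.  ] roll 0.0 | t 2.35 tcp [ 0.4301 -0.1812  0.19  ] ya -177.0 F [-1.  -0.4  0. ] g 0.553 j [ -3.   9. -25.   0. -56.   6.]
[287.9615 235.7154] [ 13  13 130] [ 0.4694 -0.1188  0.012 ]
[283.9916 290.8151] [ 13  11 119] [ 0.4733 -0.0399  0.012 ]
```

Emit:
arm_command --rows '[{"travel":[-5.93,-4.22,12],"roll":0,"fingers":50},{"travel":[-5.93,-4.22,12],"roll":0,"fingers":50},{"travel":[-5.93,-4.22,12],"roll":0,"fingers":50},{"travel":[-5.93,-4.22,12],"roll":0,"fingers":50},{"travel":[-5.93,-4.22,14.5],"roll":0,"fingers":50},{"travel":[-5.93,-4.22,16.5],"roll":0,"fingers":50},{"travel":[-5.93,-4.22,16.9],"roll":0,"fingers":50},{"travel":[-5.93,-4.22,16.9],"roll":0,"fingers":50}]'

```text
time_s: 3.2
tcp_pos: [0.4692, -0.1212, 0.0216]
ee_rot: [[0.05, -0.999, 0.0], [-0.999, -0.05, -0.0], [0.0, -0.0, -1.0]]
wrist_force: [0.5, -0.4, -0.1]
gripper_width: 0.499
```

Emit:
arm_command --rows '[{"travel":[0,0,0],"roll":0,"fingers":10},{"travel":[0,0,0],"roll":0,"fingers":10},{"travel":[0,0,0],"roll":0,"fingers":10},{"travel":[0,0,0],"roll":0,"fingers":10},{"travel":[0,0,0],"roll":0,"fingers":10},{"travel":[0,0,0],"roll":0,"fingers":10}]'

```text
time_s: 3.8
tcp_pos: [0.4695, -0.1199, 0.0213]
ee_rot: [[0.052, -0.999, 0.001], [-0.999, -0.052, -0.0], [0.0, -0.001, -1.0]]
wrist_force: [-0.2, 0.1, 2.8]
gripper_width: 0.181
```

Emit:
arm_command --rows '[{"travel":[0,0,0],"roll":0,"fingers":40},{"travel":[0,0,0],"roll":0,"fingers":40},{"travel":[0,0,0.2],"roll":0,"fingers":40},{"travel":[0,0,0.25],"roll":0,"fingers":40},{"travel":[0,0,0.25],"roll":0,"fingers":10},{"travel":[0,0,0.25],"roll":0,"fingers":10},{"travel":[0,0,0.25],"roll":0,"fingers":10},{"travel":[0,0,0.25],"roll":0,"fingers":10},{"travel":[0,0,0.25],"roll":0,"fingers":10}]'

```text
time_s: 4.7
tcp_pos: [0.4693, -0.12, 0.0185]
ee_rot: [[0.052, -0.999, 0.0], [-0.999, -0.052, 0.0], [0.0, -0.0, -1.0]]
wrist_force: [-0.2, -0.6, 0.8]
gripper_width: 0.182
```

Emit:
arm_command --rows '[{"travel":[0,0,-2],"roll":0,"fingers":10},{"travel":[0,0,-5],"roll":0,"fingers":10},{"travel":[0,0,-7],"roll":0,"fingers":10},{"travel":[0,0,-7],"roll":0,"fingers":10}]'

```text
time_s: 5.1
tcp_pos: [0.4711, -0.1199, 0.0909]
ee_rot: [[0.053, -0.999, 0.006], [-0.999, -0.053, 0.0], [0.0, -0.006, -1.0]]
wrist_force: [0.3, 0.3, -0.3]
gripper_width: 0.18
```

```bash
python3 go.py 0.498 -0.277 0.07 183; python3 w.py
```

```text
travel [15.83 -1.85  2.11] roll 0.0 | t 5.1 tcp [ 0.4711 -0.1199  0.0909] ya -177.0 F [ 0.3  0.3 -0.3] g 0.18 j [  5.  18. -30.   0. -42.  -2.]
[321.5086 248.9618] [ 28  22 523] [ 0.4706 -0.0869  0.012 ]
[316.2563 294.444 ] [ 19  18 277] [ 0.4731 -0.0405  0.012 ]
```

```bash
cat > sc.py <<'E'
import sys
from h import *
np.set_printoptions(precision=4,suppress=True)
n=sys.argv[1] if len(sys.argv)>1 else 'wrist'
cm=cam(n);p,d=capture(n);save('sc.png',p)
h=cv2.cvtColor(p,cv2.COLOR_RGB2HSV)
m=((h[...,0]>=4)&(h[...,0]<16)&(h[...,1]>150)&(h[...,2]>70)&(d>0)).astype('u1'); m=cv2.erode(m,np.ones((2,2)))
k,l,st,ce=cv2.connectedComponentsWithStats(m); 
P=None
for i in range(1,k):
    if st[i,4]<100: continue
    v,u=np.nonzero(l==i); Q=bydepth(cm,np.c_[u,v],d)
    print(ce[i],st[i],Q.min(0),Q.max(0))
    hi=Q[(Q[:,2]>.1)]; print('tabtop',hi.mean(0),len(hi))
    r=cv2.minAreaRect(Q[Q[:,2]>.01][:,:2].astype('f4')*1000); print('rect',r)
    for x0 in np.arange(Q[:,0].min(),Q[:,0].max(),.02):
        q=Q[(Q[:,0]>=x0)&(Q[:,0]<x0+.02)]; print('  %.3f ymin %.4f ymax %.4f zmax %.4f'%(x0+.01,np.percentile(q[:,1],1),np.percentile(q[:,1],99),q[:,2].max()))
E
python3 sc.py
```

```text
[186.1757   8.1816] [158   0  48  24 683] [ 0.5521 -0.2758  0.0149] [ 0.5693 -0.2538  0.0687]
tabtop [nan nan nan] 0
rect ((563.8997192382812, -262.5830993652344), (15.169510841369629, 21.962234497070312), 28.128448486328125)
  0.562 ymin -0.2742 ymax -0.2556 zmax 0.0687
[261.9768  25.832 ] [ 190   12  156   24 1464] [ 0.4609 -0.2737  0.0025] [ 0.5705 -0.2548  0.0472]
tabtop [nan nan nan] 0
rect ((516.3649291992188, -260.22314453125), (108.52064514160156, 12.711631774902344), 5.2044148445129395)
  0.471 ymin -0.2714 ymax -0.2578 zmax 0.0472
  0.491 ymin -0.2685 ymax -0.2574 zmax 0.0139
  0.511 ymin -0.2667 ymax -0.2568 zmax 0.0139
  0.531 ymin -0.2652 ymax -0.2559 zmax 0.0138
  0.551 ymin -0.2634 ymax -0.2554 zmax 0.0135
  0.571 ymin -0.2618 ymax -0.2549 zmax 0.0288sc.py:14: RuntimeWarning: Mean of empty slice.
  hi=Q[(Q[:,2]>.1)]; print('tabtop',hi.mean(0),len(hi))
  ret = um.true_divide(
```

Emit:
arm_command --rows '[{"travel":[15.83,-1.85,-2.5],"roll":0,"fingers":10},{"travel":[15.83,-1.85,-2.5],"roll":0,"fingers":10},{"travel":[15.83,-1.85,-2.5],"roll":0,"fingers":10},{"travel":[15.83,-1.85,-2.5],"roll":0,"fingers":10},{"travel":[15.83,-1.85,-2.5],"roll":0,"fingers":10},{"travel":[15.83,-1.85,-2.5],"roll":0,"fingers":10}]'

```text
time_s: 5.8
tcp_pos: [0.4947, -0.2763, 0.1118]
ee_rot: [[0.051, -0.999, -0.003], [-0.999, -0.051, 0.001], [-0.002, 0.003, -1.0]]
wrist_force: [-0.0, 0.2, 0.1]
gripper_width: 0.183
```

```bash
python3 go.py 0.498 -0.277 0.055 183; python3 sc.py | head -30
```

```text
travel [ 0.1  -0.35  5.68] roll -0.1 | t 5.8 tcp [ 0.4947 -0.2763  0.1118] ya -177.1 F [-0.   0.2  0.1] g 0.183 j [-13.  23. -17.  -0. -50.  16.]
[294.9884 212.0867] [ 193  184  216   64 8211] [ 0.4196 -0.3149  0.004 ] [ 0.5719 -0.2434  0.1794]
tabtop [ 0.5516 -0.2886  0.1082] 500
rect ((496.0701904296875, -284.87860107421875), (151.87631225585938, 58.90892028808594), 2.563530683517456)
  0.430 ymin -0.2954 ymax -0.2650 zmax 0.0501
  0.450 ymin -0.2958 ymax -0.2634 zmax 0.0496
  0.470 ymin -0.2995 ymax -0.2596 zmax 0.1258
  0.490 ymin -0.2996 ymax -0.2596 zmax 0.1778
  0.510 ymin -0.2987 ymax -0.2580 zmax 0.1201
  0.530 ymin -0.2981 ymax -0.2563 zmax 0.1794
  0.550 ymin -0.2974 ymax -0.2566 zmax 0.0452
  0.570 ymin -0.2951 ymax -0.2576 zmax 0.1097
```

View pics/sc.png

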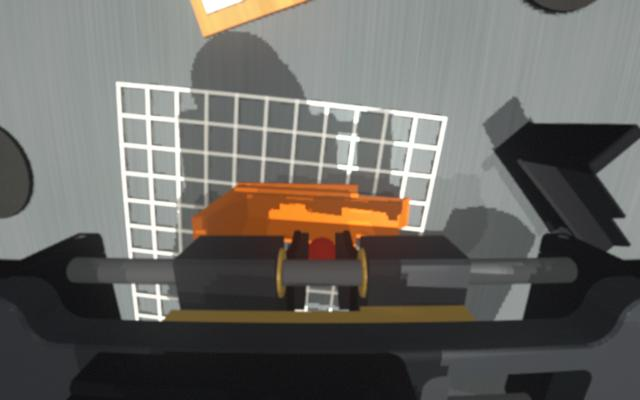

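The red ball sits in the jaws at (322,248), over the scoop's trough. Scoop centreline y≈-0.2785 at x=0.498. Next: lower and release.

Emit:
arm_command --rows '[{"travel":[0.25,-0.35,2],"roll":0,"fingers":10},{"travel":[0.25,-0.35,4.5],"roll":0,"fingers":10},{"travel":[0.25,-0.35,5.7],"roll":0,"fingers":10},{"travel":[0.25,-0.35,5.7],"roll":0,"fingers":10},{"travel":[0.25,-0.35,5.7],"roll":0,"fingers":10},{"travel":[0.25,-0.35,5.7],"roll":0,"fingers":28},{"travel":[0.25,-0.35,5.7],"roll":0,"fingers":28},{"travel":[0.25,-0.35,5.7],"roll":0,"fingers":28}]'

```text
time_s: 6.65
tcp_pos: [0.5, -0.2795, 0.0573]
ee_rot: [[0.052, -0.999, 0.002], [-0.999, -0.052, -0.0], [0.001, -0.002, -1.0]]
wrist_force: [0.3, -0.5, -0.7]
gripper_width: 0.27
```

Emit:
arm_command --rows '[{"travel":[0,0,-3],"roll":0,"fingers":28},{"travel":[0,0,-8],"roll":0,"fingers":28},{"travel":[-2,0,-9],"roll":0,"fingers":40},{"travel":[-6,0,-9],"roll":0,"fingers":50},{"travel":[-6,0,-9],"roll":0,"fingers":50},{"travel":[-6,0,-9],"roll":0,"fingers":50}]'

```text
time_s: 7.25
tcp_pos: [0.4966, -0.219, 0.1471]
ee_rot: [[0.054, -0.999, 0.001], [-0.999, -0.054, -0.0], [0.0, -0.001, -1.0]]
wrist_force: [0.7, -0.7, 0.0]
gripper_width: 0.483
```

```bash
python3 go.py 0.473 -0.041 0.06 183; python3 w.py
python3 - <<'E'
from h import *
p=cv2.imread('pics/wl.png'); cv2.imwrite('pics/wc1.png',cv2.resize(p[100:300,120:480],None,fx=2,fy=2))
E
```

```text
travel [-17.9    1.41   8.71] roll 0.1 | t 7.25 tcp [ 0.4966 -0.219   0.1471] ya -176.9 F [ 0.7 -0.7  0. ] g 0.483 j [ -7.  19. -18.   0. -53.  10.]
[264.8042 138.4792] [ 18  18 240] [ 0.5569 -0.2763  0.012 ]
```

View pics/wc1.png

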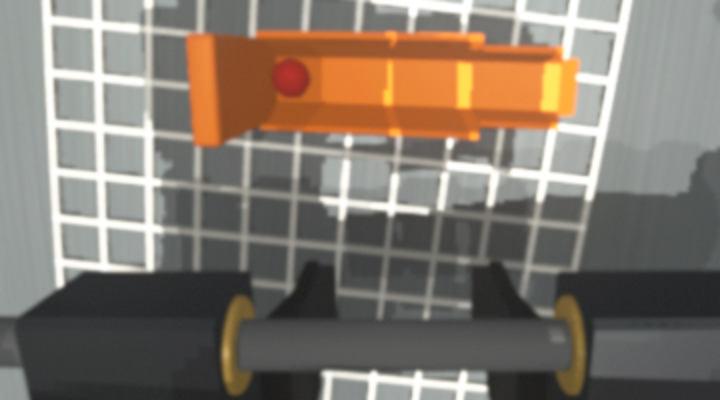

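Ball 1 is in the trough by the handle, at crop (290,78). Ball B is next.

Emit:
arm_command --rows '[{"travel":[-17.9,1.4,6],"roll":0,"fingers":50},{"travel":[-17.9,1.4,6],"roll":0,"fingers":50},{"travel":[-17.9,1.4,6],"roll":0,"fingers":50},{"travel":[-17.9,1.4,8],"roll":0,"fingers":50},{"travel":[-17.9,1.4,8],"roll":0,"fingers":50},{"travel":[-17.9,1.4,8],"roll":0,"fingers":50},{"travel":[-17.9,1.4,8],"roll":0,"fingers":50}]'

```text
time_s: 8.0
tcp_pos: [0.4742, -0.0423, 0.0669]
ee_rot: [[0.051, -0.999, 0.001], [-0.999, -0.051, -0.0], [0.0, -0.001, -1.0]]
wrist_force: [0.2, 0.5, 1.6]
gripper_width: 0.498
```

```bash
python3 go.py 0.473 -0.041 0.0185 183
```

```text
travel [-0.14  0.12  4.84] roll -0.1 | t 8.0 tcp [ 0.4742 -0.0423  0.0669] ya -177.1 F [0.2 0.5 1.6] g 0.498 j [ 15.  19. -32.   0. -38. -12.]
```

Emit:
arm_command --rows '[{"travel":[-0.1,0.1,2.5],"roll":0,"fingers":50},{"travel":[-0.1,0.1,4.5],"roll":0,"fingers":50},{"travel":[-0.1,0.1,4.8],"roll":0,"fingers":50},{"travel":[-0.1,0.1,4.8],"roll":0,"fingers":50},{"travel":[-0.1,0.1,4.8],"roll":0,"fingers":10},{"travel":[-0.1,0.1,4.8],"roll":0,"fingers":10},{"travel":[-0.1,0.1,4.8],"roll":0,"fingers":10},{"travel":[-0.1,0.1,4.8],"roll":0,"fingers":10},{"travel":[-0.1,0.1,4.8],"roll":0,"fingers":10}]'

```text
time_s: 8.9
tcp_pos: [0.4723, -0.0404, 0.0187]
ee_rot: [[0.052, -0.999, 0.001], [-0.999, -0.052, 0.0], [-0.0, -0.001, -1.0]]
wrist_force: [0.4, 0.9, 1.5]
gripper_width: 0.184
```

Emit:
arm_command --rows '[{"travel":[0,0,-3],"roll":0,"fingers":10},{"travel":[0,0,-8],"roll":0,"fingers":10},{"travel":[10,-1.4,-10],"roll":0,"fingers":10},{"travel":[17.5,-1.4,-10.5],"roll":0,"fingers":10},{"travel":[17.5,-1.4,-10.5],"roll":0,"fingers":10},{"travel":[17.5,-1.4,-10.5],"roll":0,"fingers":10},{"travel":[17.5,-1.4,-10.5],"roll":0,"fingers":10}]'

```text
time_s: 9.6
tcp_pos: [0.4956, -0.2174, 0.1237]
ee_rot: [[0.048, -0.999, 0.001], [-0.999, -0.048, -0.001], [0.001, -0.001, -1.0]]
wrist_force: [-0.5, 1.2, -0.1]
gripper_width: 0.183
```

```bash
python3 go.py 0.5 -0.279 0.056 183; python3 w.py;python3 sc.py
```

```text
travel [ 6.17 -0.14  6.77] roll -0.3 | t 9.6 tcp [ 0.4956 -0.2174  0.1237] ya -177.3 F [-0.5  1.2 -0.1] g 0.183 j [ -7.  20. -20.   0. -50.   9.]
[258.1073 138.8685] [ 19  19 289] [ 0.5571 -0.2757  0.012 ]
[321.4384 247.9261] [ 28  24 568] [ 0.4943 -0.1707  0.012 ]
[294.078  140.5253] [ 196  112  211   64 9703] [ 0.4297 -0.2981  0.0021] [ 0.5778 -0.2481  0.1097]
tabtop [ 0.5661 -0.2753  0.1067] 1124
rect ((500.52117919921875, -276.8136291503906), (142.42079162597656, 42.96002960205078), 1.7918912172317505)
  0.440 ymin -0.2952 ymax -0.2621 zmax 0.0501
  0.460 ymin -0.2951 ymax -0.2606 zmax 0.0551
  0.480 ymin -0.2963 ymax -0.2566 zmax 0.0555
  0.500 ymin -0.2959 ymax -0.2559 zmax 0.0526
  0.520 ymin -0.2969 ymax -0.2552 zmax 0.0494
  0.540 ymin -0.2964 ymax -0.2545 zmax 0.0459
  0.560 ymin -0.2953 ymax -0.2551 zmax 0.1097
  0.580 ymin -0.2918 ymax -0.2498 zmax 0.1093
```

Emit:
arm_command --rows '[{"travel":[3,-0.1,0],"roll":0,"fingers":10},{"travel":[6.1,-0.1,1],"roll":0,"fingers":10},{"travel":[6.1,-0.1,4],"roll":0,"fingers":10},{"travel":[6.1,-0.1,6.7],"roll":0,"fingers":10},{"travel":[6.1,-0.1,6.7],"roll":0,"fingers":10},{"travel":[6.1,-0.1,6.7],"roll":0,"fingers":10},{"travel":[6.1,-0.1,6.7],"roll":0,"fingers":28},{"travel":[6.1,-0.1,6.7],"roll":0,"fingers":28},{"travel":[6.1,-0.1,6.7],"roll":0,"fingers":28}]'

```text
time_s: 10.6
tcp_pos: [0.5001, -0.2753, 0.0578]
ee_rot: [[0.053, -0.999, 0.002], [-0.999, -0.053, -0.001], [0.001, -0.002, -1.0]]
wrist_force: [0.0, -0.7, -0.3]
gripper_width: 0.269
```

Emit:
arm_command --rows '[{"travel":[0,0,-3],"roll":0,"fingers":28},{"travel":[0,0,-8],"roll":0,"fingers":28},{"travel":[-2,0,-9],"roll":0,"fingers":40},{"travel":[-6,0,-9],"roll":0,"fingers":50},{"travel":[-6,0,-9],"roll":0,"fingers":50},{"travel":[-6,0,-9],"roll":0,"fingers":50}]'

```text
time_s: 11.2
tcp_pos: [0.4965, -0.2149, 0.1473]
ee_rot: [[0.054, -0.999, 0.002], [-0.999, -0.054, -0.0], [0.0, -0.002, -1.0]]
wrist_force: [-0.8, 0.2, -0.4]
gripper_width: 0.484
```

```bash
python3 go.py 0.629 -0.049 0.06 183; python3 w.py
```

```text
travel [-15.86 -14.11   8.75] roll 0.1 | t 11.2 tcp [ 0.4965 -0.2149  0.1473] ya -176.9 F [-0.8  0.2 -0.4] g 0.484 j [ -6.  19. -18.   0. -53.   9.]
[274.2694 136.3347] [ 36  22 490] [ 0.5475 -0.2747  0.012 ]
```

Two balls are in (the blob is two diameters wide). Third ball next.

Emit:
arm_command --rows '[{"travel":[-15.86,-14.1,5],"roll":0,"fingers":50},{"travel":[-15.86,-14.1,5],"roll":0,"fingers":50},{"travel":[-15.86,-14.1,6],"roll":0,"fingers":50},{"travel":[-15.86,-14.1,8],"roll":0,"fingers":50},{"travel":[-15.86,-14.1,8],"roll":0,"fingers":50},{"travel":[-15.86,-14.1,8],"roll":0,"fingers":50},{"travel":[-15.86,-14.1,8],"roll":0,"fingers":50},{"travel":[-15.86,-14.1,8],"roll":0,"fingers":50}]'

```text
time_s: 12.05
tcp_pos: [0.6287, -0.051, 0.0669]
ee_rot: [[0.051, -0.999, 0.0], [-0.999, -0.051, -0.0], [0.0, -0.0, -1.0]]
wrist_force: [0.3, -0.4, -0.3]
gripper_width: 0.5
```

```bash
python3 go.py 0.629 -0.049 0.0185 183; python3 w.py
```

```text
travel [-0.2  -0.03  4.84] roll -0.1 | t 12.05 tcp [ 0.6287 -0.051   0.0669] ya -177.1 F [ 0.3 -0.4 -0.3] g 0.5 j [ 10.  31. -10.   0. -48.  -7.]
[321.8193 226.5891] [ 23  23 404] [ 0.6291 -0.0479  0.012 ]
```

Emit:
arm_command --rows '[{"travel":[-0.2,0,2.5],"roll":0,"fingers":50},{"travel":[-0.2,0,4.5],"roll":0,"fingers":50},{"travel":[-0.2,0,4.8],"roll":0,"fingers":50},{"travel":[-0.2,0,4.8],"roll":0,"fingers":50},{"travel":[-0.2,0,4.8],"roll":0,"fingers":10},{"travel":[-0.2,0,4.8],"roll":0,"fingers":10},{"travel":[-0.2,0,4.8],"roll":0,"fingers":10},{"travel":[-0.2,0,4.8],"roll":0,"fingers":10},{"travel":[-0.2,0,4.8],"roll":0,"fingers":10}]'

```text
time_s: 13.0
tcp_pos: [0.6288, -0.0477, 0.0187]
ee_rot: [[0.052, -0.999, 0.0], [-0.999, -0.052, -0.0], [0.0, -0.0, -1.0]]
wrist_force: [-0.9, -0.3, 1.2]
gripper_width: 0.186
```

Emit:
arm_command --rows '[{"travel":[0,0,-3],"roll":0,"fingers":10},{"travel":[0,0,-8],"roll":0,"fingers":10},{"travel":[8,7,-10],"roll":0,"fingers":10},{"travel":[15.5,14.1,-10.5],"roll":0,"fingers":10},{"travel":[15.5,14.1,-10.5],"roll":0,"fingers":10},{"travel":[15.5,14.1,-10.5],"roll":0,"fingers":10},{"travel":[15.5,14.1,-10.5],"roll":0,"fingers":10},{"travel":[15.5,14.1,-10.5],"roll":0,"fingers":10}]'

```text
time_s: 13.8
tcp_pos: [0.4949, -0.2111, 0.1239]
ee_rot: [[0.049, -0.999, 0.001], [-0.999, -0.049, -0.0], [0.0, -0.001, -1.0]]
wrist_force: [0.4, -0.1, 0.1]
gripper_width: 0.181
```

```bash
python3 go.py 0.496 -0.277 0.057 183; python3 w.py;python3 sc.py
```

```text
travel [6.58 0.22 6.69] roll -0.2 | t 13.8 tcp [ 0.4949 -0.2111  0.1239] ya -177.2 F [ 0.4 -0.1  0.1] g 0.181 j [ -6.  20. -20.  -0. -50.   9.]
[247.3702 156.8702] [ 39  21 578] [ 0.5666 -0.2524  0.012 ]
[321.5453 247.4991] [ 28  25 585] [ 0.4934 -0.1647  0.012 ]
[274.0312 155.2528] [ 170  127  224   67 9686] [ 0.4375 -0.2824  0.0038] [ 0.5892 -0.2291  0.1098]
tabtop [ 0.5831 -0.2571  0.1067] 1094
rect ((513.3221435546875, -259.634521484375), (151.12680053710938, 43.075584411621094), 3.0724847316741943)
  0.448 ymin -0.2790 ymax -0.2460 zmax 0.0506
  0.468 ymin -0.2796 ymax -0.2466 zmax 0.0496
  0.488 ymin -0.2820 ymax -0.2399 zmax 0.0562
  0.508 ymin -0.2811 ymax -0.2390 zmax 0.0557
  0.528 ymin -0.2799 ymax -0.2381 zmax 0.0511
  0.548 ymin -0.2788 ymax -0.2367 zmax 0.0480
  0.568 ymin -0.2780 ymax -0.2357 zmax 0.0449
  0.588 ymin -0.2748 ymax -0.2389 zmax 0.1098
```

The scoop was knocked about 25 mm between looks; it is now centred at y≈-0.260. I've corrected the release point.

Emit:
arm_command --rows '[{"travel":[2.5,-0.8,0],"roll":0,"fingers":10},{"travel":[5.0,-1.6,1],"roll":0,"fingers":10},{"travel":[5.0,-1.6,4],"roll":0,"fingers":10},{"travel":[5.0,-1.6,6.6],"roll":0,"fingers":10},{"travel":[5.0,-1.6,6.6],"roll":0,"fingers":10},{"travel":[5.0,-1.6,6.6],"roll":0,"fingers":10},{"travel":[5.0,-1.6,6.6],"roll":0,"fingers":28},{"travel":[5.0,-1.6,6.6],"roll":0,"fingers":28},{"travel":[5.0,-1.6,6.6],"roll":0,"fingers":28}]'

```text
time_s: 14.8
tcp_pos: [0.5154, -0.2589, 0.0587]
ee_rot: [[0.053, -0.999, 0.002], [-0.999, -0.053, -0.001], [0.001, -0.002, -1.0]]
wrist_force: [-0.9, -0.7, -0.6]
gripper_width: 0.273
```

Emit:
arm_command --rows '[{"travel":[0,0,-3],"roll":0,"fingers":28},{"travel":[0,0,-8],"roll":0,"fingers":28},{"travel":[-2,0,-10],"roll":0,"fingers":40},{"travel":[-6,0,-10],"roll":0,"fingers":65},{"travel":[-6,0,-10],"roll":0,"fingers":65},{"travel":[-6,0,-10],"roll":0,"fingers":65}]'

```text
time_s: 15.4
tcp_pos: [0.5116, -0.1985, 0.1584]
ee_rot: [[0.054, -0.999, 0.002], [-0.999, -0.054, -0.0], [0.0, -0.002, -1.0]]
wrist_force: [0.2, -0.2, -0.8]
gripper_width: 0.559
```

```bash
python3 w.py; python3 sc.py; python3 go.py 0.583 -0.257 0.16 93
python3 - <<'E'
from h import *
p=cv2.imread('pics/sc.png'); cv2.imwrite('pics/sc3.png',cv2.resize(p[80:300,120:480],None,fx=2,fy=2))
E
```

```text
[282.6583 139.3505] [ 52  21 679] [ 0.5556 -0.2552  0.012 ]
[301.6837 138.9361] [ 217  114  179   55 6750] [ 0.4473 -0.2821  0.0148] [ 0.5891 -0.2355  0.1098]
tabtop [ 0.5833 -0.2569  0.1069] 774
rect ((517.8416748046875, -259.7613830566406), (142.5551300048828, 43.27262496948242), 2.9353222846984863)
  0.457 ymin -0.2793 ymax -0.2463 zmax 0.0509
  0.477 ymin -0.2789 ymax -0.2425 zmax 0.0563
  0.497 ymin -0.2816 ymax -0.2398 zmax 0.0560
  0.517 ymin -0.2810 ymax -0.2386 zmax 0.0530
  0.537 ymin -0.2798 ymax -0.2374 zmax 0.0490
  0.557 ymin -0.2789 ymax -0.2362 zmax 0.0460
  0.577 ymin -0.2764 ymax -0.2369 zmax 0.1098
  0.597 ymin -0.2740 ymax -0.2414 zmax 0.1097
travel [ 6.12 -6.84 -0.23] roll 90.0 | t 15.5 tcp [ 0.5115 -0.1995  0.1576] ya -177.0 F [ 0.2 -0.9 -0.3] g 0.617 j [ -4.  19. -17.   0. -55.   7.]
```

View pics/sc3.png

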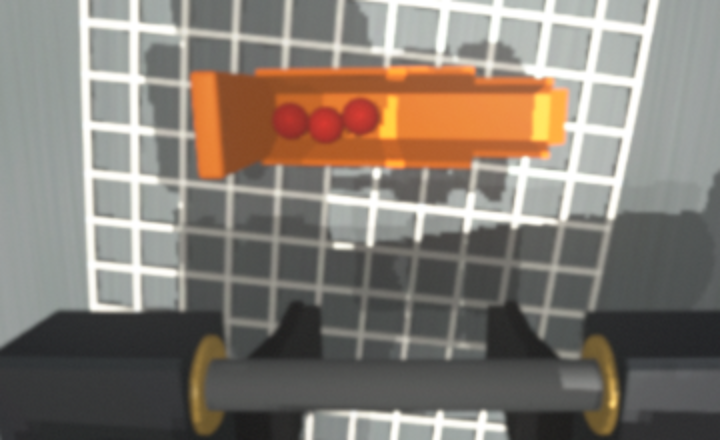

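All three balls are in the trough at crop (290–360,120). Next I grip the tab across its width.

Emit:
arm_command --rows '[{"travel":[6.12,-6.84,-0.5],"roll":90,"fingers":75},{"travel":[6.12,-6.84,-0.5],"roll":90,"fingers":75},{"travel":[6.12,-6.84,-0.5],"roll":90,"fingers":75},{"travel":[6.12,-6.84,-0.5],"roll":90,"fingers":75},{"travel":[6.12,-6.84,-0.5],"roll":90,"fingers":75},{"travel":[6.12,-6.84,-0.5],"roll":90,"fingers":75},{"travel":[6.12,-6.84,-0.5],"roll":90,"fingers":75},{"travel":[6.12,-6.84,-0.5],"roll":90,"fingers":75},{"travel":[6.12,-6.84,-0.5],"roll":90,"fingers":75},{"travel":[6.12,-6.84,-0.5],"roll":90,"fingers":75}]'

```text
time_s: 16.5
tcp_pos: [0.5826, -0.2578, 0.1617]
ee_rot: [[-0.993, -0.115, -0.001], [-0.115, 0.993, 0.0], [0.001, 0.0, -1.0]]
wrist_force: [0.7, -0.6, -0.5]
gripper_width: 0.749
```

Emit:
arm_command --rows '[{"travel":[0,0,0],"roll":0,"fingers":75},{"travel":[0,0,0],"roll":0,"fingers":75}]'

```text
time_s: 16.7
tcp_pos: [0.5827, -0.2574, 0.162]
ee_rot: [[-0.992, -0.125, -0.001], [-0.125, 0.992, 0.0], [0.001, 0.0, -1.0]]
wrist_force: [-0.3, 0.2, 0.6]
gripper_width: 0.75
```

```bash
python3 go.py 0.583 -0.257 0.083 93; python3 sc.py
```

```text
travel [-0.04  0.04  7.9 ] roll 4.2 | t 16.7 tcp [ 0.5827 -0.2574  0.162 ] ya 97.2 F [-0.3  0.2  0.6] g 0.75 j [ -9.  26.  -3.   0. -60. -74.]
[328.1584 137.127 ] [ 300   44   57  189 7379] [ 0.4376 -0.2821  0.0024] [ 0.6291 -0.2305  0.1098]
tabtop [ 0.5838 -0.2557  0.1069] 623
rect ((513.94873046875, -259.7624206542969), (152.06617736816406, 43.51447677612305), 3.001674175262451)
  0.448 ymin -0.2788 ymax -0.2454 zmax 0.0508
  0.468 ymin -0.2793 ymax -0.2442 zmax 0.0496
  0.488 ymin -0.2814 ymax -0.2344 zmax 0.0564
  0.508 ymin -0.2814 ymax -0.2335 zmax 0.0547
  0.528 ymin -0.2803 ymax -0.2328 zmax 0.0517
  0.548 ymin -0.2793 ymax -0.2317 zmax 0.0486
  0.568 ymin -0.2783 ymax -0.2309 zmax 0.0447
  0.588 ymin -0.2754 ymax -0.2377 zmax 0.1098Traceback (most recent call last):
  File "sc.py", line 17, in <module>
    q=Q[(Q[:,0]>=x0)&(Q[:,0]<x0+.02)]; print('  %.3f ymin %.4f ymax %.4f zmax %.4f'%(x0+.01,np.percentile(q[:,1],1),np.percentile(q[:,1],99),q[:,2].max()))
                                                                                            ~~~~~~~~~~~~~^^^^^^^^^^
    return _quantile_unchecked(
        a, q, axis, out, overwrite_input, method, keepdims, weights)
    return _ureduce(a,
                    func=_quantile_ureduce_func,
    ...<5 lines>...
                    overwrite_input=overwrite_input,
                    method=method)
    r = func(a, **kwargs)
    result = _quantile(arr,
                       quantiles=q,
    ...<2 lines>...
                       out=out,
                       weights=wgt)
    slices_having_nans = np.isnan(arr[-1, ...])
                                  ~~~^^^^^^^^^
IndexError: index -1 is out of bounds for axis 0 with size 0
```

View pics/sc.png

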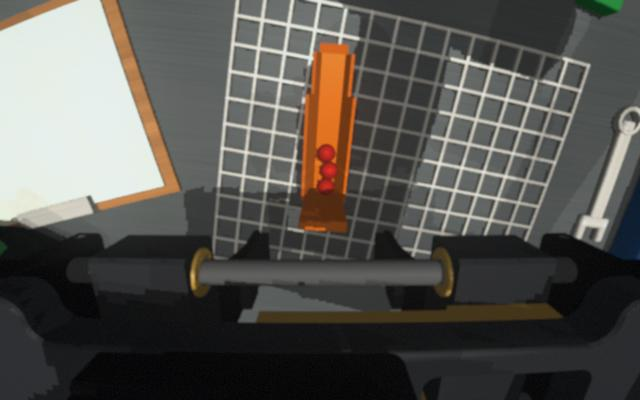

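The tab at (325,212) lies between the open fingers, with the balls in front of it. Descend, grip, and lift a little.

Emit:
arm_command --rows '[{"travel":[-0.05,0.05,3],"roll":4.2,"fingers":75},{"travel":[-0.05,0.05,6],"roll":4.2,"fingers":75},{"travel":[-0.05,0.05,7.9],"roll":4.2,"fingers":75},{"travel":[-0.05,0.05,7.9],"roll":4.2,"fingers":75},{"travel":[-0.05,0.05,7.9],"roll":4.2,"fingers":30},{"travel":[-0.05,0.05,7.9],"roll":4.2,"fingers":30},{"travel":[-0.05,0.05,7.9],"roll":4.2,"fingers":30},{"travel":[-0.05,0.05,7.9],"roll":4.2,"fingers":30},{"travel":[-0.05,0.05,7.9],"roll":4.2,"fingers":30},{"travel":[-0.05,0.05,7.9],"roll":4.2,"fingers":30}]'

```text
time_s: 17.75
tcp_pos: [0.5839, -0.2562, 0.0844]
ee_rot: [[-0.999, -0.05, 0.001], [-0.05, 0.999, -0.001], [-0.001, -0.001, -1.0]]
wrist_force: [-0.3, -0.2, 2.7]
gripper_width: 0.431
```

Emit:
arm_command --rows '[{"travel":[0,0,-0.3],"roll":0,"fingers":30},{"travel":[0,0,-0.8],"roll":0,"fingers":30},{"travel":[0,0,-1.5],"roll":0,"fingers":30},{"travel":[0,0,-2],"roll":0,"fingers":30},{"travel":[0,0,-2],"roll":0,"fingers":30},{"travel":[0,0,-2],"roll":0,"fingers":30}]'

```text
time_s: 18.35
tcp_pos: [0.5833, -0.256, 0.1036]
ee_rot: [[-0.999, -0.049, 0.0], [-0.049, 0.999, 0.0], [-0.0, 0.0, -1.0]]
wrist_force: [1.3, -0.1, -2.2]
gripper_width: 0.434
```

```bash
cat > tilt.py <<'E'
# scoop pitch from the wrist depth: fit rim/floor line of orange points in the gripper's x-z plane
from h import *
np.set_printoptions(precision=4,suppress=True)
s=sense();cm=cam('wrist');p,d=capture('wrist');save('sc.png',p);h=cv2.cvtColor(p,cv2.COLOR_RGB2HSV)
m=((h[...,0]>=4)&(h[...,0]<16)&(h[...,1]>150)&(h[...,2]>70)&(d>0)).astype('u1'); m=cv2.erode(m,np.ones((3,3)))
k,l,st,ce=cv2.connectedComponentsWithStats(m); i=1+st[1:,4].argmax()
v,u=np.nonzero(l==i); Q=bydepth(cm,np.c_[u,v],d); R=np.array(s['ee_rot']); g=np.array(s['tcp_pos'])-.008*R[:,2]
T=(Q-g)@R   # tool coords about the grasp point: x toward the spout, z down
f=T[:,0]
for a in np.arange(0.0,.17,.02):
    q=T[(f>=a)&(f<a+.02)]
    if len(q)>20: print('fwd %.2f  y %.4f..%.4f drop min %.4f mid %.4f max %.4f'%(a+.01,*np.percentile(q[:,1],[2,98]),*np.percentile(q[:,2],[2,50,98])))
c=T[(abs(T[:,1]-np.median(T[:,1]))<.007)&(f>.02)]; j=c[:,0].argmax(); print('lip end fwd,drop',np.percentile(c[:,0],99.5),np.median(c[c[:,0]>np.percentile(c[:,0],97)],0),'world',np.median(Q[f>np.percentile(f,99)],0),'tcp',s['tcp_pos'],'F',s['wrist_force'],'M',s['moment'],'g',s['gripper_width'],'t',s['time_s'])
E
python3 tilt.py; python3 w.py
```

```text
fwd 0.01  y -0.0194..0.0190 drop min -0.0040 mid 0.0351 max 0.0751
fwd 0.03  y -0.0212..0.0208 drop min 0.0471 mid 0.0592 max 0.0736
fwd 0.05  y -0.0213..0.0211 drop min 0.0439 mid 0.0567 max 0.0702
fwd 0.07  y -0.0207..0.0208 drop min 0.0409 mid 0.0610 max 0.0677
fwd 0.09  y -0.0208..0.0206 drop min 0.0377 mid 0.0580 max 0.0648
fwd 0.11  y -0.0167..0.0164 drop min 0.0458 mid 0.0583 max 0.0616
fwd 0.13  y -0.0165..0.0163 drop min 0.0434 mid 0.0559 max 0.0586
fwd 0.15  y -0.0124..0.0113 drop min 0.0578 mid 0.0606 max 0.0639
lip end fwd,drop 0.14491852649876225 [ 0.1438 -0.0003  0.0616] world [ 0.4393 -0.2615  0.0496] tcp [ 0.5833 -0.256   0.1036] F [ 1.2757 -0.1405 -2.161 ] M [-0.0371 -0.1492 -0.0088] g 0.4344593255919941 t 18.35
[323.9338 182.0424] [  29   66 1178] [ 0.5589 -0.2551  0.012 ]
```

The scoop is held level (floor slope 0.15 vs the nominal 0.16 rad) with the balls in. Next I locate the jar mouth and polisher from the first top and side frames.

Run:
```python
from h import *
np.set_printoptions(precision=4,suppress=True)
for n in('top','side'):
    z=np.load(n+'0.npz');p,d=z['p'],z['d'];cm=cam(n);h=cv2.cvtColor(p,cv2.COLOR_RGB2HSV)
    m=((h[...,0]>100)&(h[...,0]<118)&(h[...,1]>140)&(h[...,2]>90)&(d>0)).astype('u1')
    v,u=np.nonzero(m); Q=bydepth(cm,np.c_[u,v],d); k=(abs(Q[:,0]-.53)<.2)&(abs(Q[:,1]-.2)<.12); k&=(abs(Q[:,2]-.04)<.008);print(n,'z',np.median(Q[k][:,2]))
    P=atz(cm,np.c_[u,v][k],.04)[:,:2]; r=cv2.minAreaRect((P*1000).astype('f4'));print('polisher',r)
    c=np.array(r[0])/1000; a=np.radians(r[2]); 
    ax=np.array([np.cos(a),np.sin(a)]); 
    if r[1][0]<r[1][1]: ax=np.array([-np.sin(a),np.cos(a)])
    if ax[0]<0: ax=-ax
    print('yaw',np.degrees(np.arctan2(ax[1],ax[0])),'mouth',c-.06*ax,'dial',c+.08*ax)
    # jar points above 0.06
    v,u=np.nonzero((d>0)); Q=bydepth(cm,np.c_[u,v],d); k=(np.hypot(Q[:,0]-(c-.06*ax)[0],Q[:,1]-(c-.06*ax)[1])<.06)&(Q[:,2]>.11)&(Q[:,2]<.15)
    if k.sum(): print('jar pts',k.sum(),Q[k].min(0),Q[k].max(0),Q[k].mean(0))
    im=p.copy()
    for zz,rr,w in((.13,.023,(255,0,0)),(.13,.027,(0,255,0)),(.04,.044,(255,255,0))):
        t=np.linspace(0,6.28,60); mm=c-.06*ax
        for q in proj(cm,np.c_[mm[0]+rr*np.cos(t),mm[1]+rr*np.sin(t),0*t+zz]): 
            x,y=q.round().astype(int); im[y,x]=w
    u0,v0=proj(cm,[*(c-.06*ax),.1])[0].astype(int); im=im[v0-40:v0+40,u0-40:u0+40]
    o=p[v0-40:v0+40,u0-40:u0+40]
    save(n+'jar.png',cv2.resize(np.hstack([o,im]),None,fx=4,fy=4,interpolation=0))
a=cv2.imread('pics/topjar.png');b=cv2.imread('pics/sidejar.png');cv2.imwrite('pics/jar.png',cv2.resize(np.vstack([a,b]),None,fx=.93,fy=.93))
```

```text
top z 0.03879730729542752
polisher ((541.583984375, 187.648681640625), (141.50376892089844, 270.4121398925781), 88.12261962890625)
yaw -1.8773803710937467 mouth [0.4816 0.1896] dial [0.6215 0.185 ]
jar pts 187 [0.4588 0.1635 0.1102] [0.512  0.2169 0.1327] [0.4855 0.19   0.125 ]
side z 0.04107532253956264
polisher ((544.505615234375, 191.6055908203125), (146.8922119140625, 276.2348937988281), 88.78581237792969)
yaw -1.2141876220703098 mouth [0.4845 0.1929] dial [0.6245 0.1899]
jar pts 347 [0.4572 0.1637 0.11  ] [0.5122 0.218  0.1337] [0.4848 0.1927 0.1238]
```

View pics/jar.png

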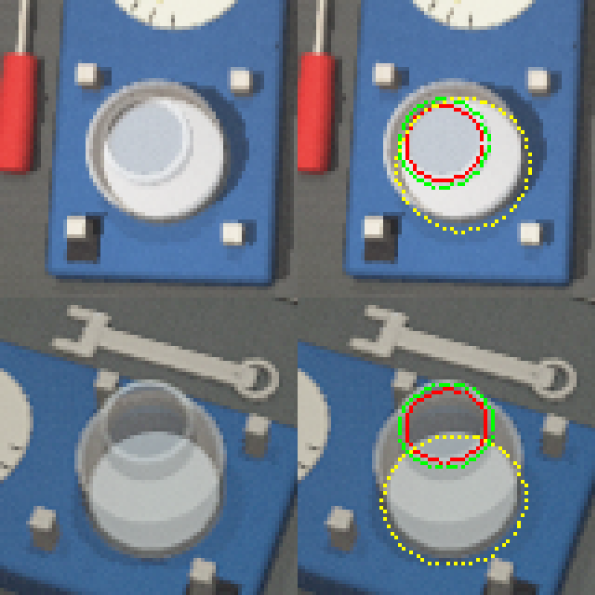

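The rim shows in depth: both views centre it at (0.485,0.191), 54 mm across, and the overlay matches. The tool can't pitch, so the scoop has to pivot in the grip. I'll test a softer hold 8 mm above the ribs, where a slip is harmless.

Emit:
arm_command --rows '[{"travel":[0,0,0.6],"roll":0,"fingers":30},{"travel":[0,0,1.2],"roll":0,"fingers":30},{"travel":[0,0,1.2],"roll":0,"fingers":41},{"travel":[0,0,1.2],"roll":0,"fingers":41},{"travel":[0,0,1.2],"roll":0,"fingers":42},{"travel":[0,0,1.2],"roll":0,"fingers":42}]'

```text
time_s: 19.05
tcp_pos: [0.5836, -0.2561, 0.0917]
ee_rot: [[-0.999, -0.05, 0.001], [-0.05, 0.999, -0.0], [-0.0, -0.0, -1.0]]
wrist_force: [-0.5, 0.1, -2.4]
gripper_width: 0.43
```

```bash
python3 tilt.py
```

```text
fwd 0.01  y -0.0192..0.0188 drop min -0.0041 mid 0.0351 max 0.0751
fwd 0.03  y -0.0213..0.0209 drop min 0.0470 mid 0.0584 max 0.0739
fwd 0.05  y -0.0213..0.0208 drop min 0.0438 mid 0.0574 max 0.0700
fwd 0.07  y -0.0208..0.0207 drop min 0.0408 mid 0.0611 max 0.0678
fwd 0.09  y -0.0206..0.0206 drop min 0.0378 mid 0.0578 max 0.0647
fwd 0.11  y -0.0168..0.0163 drop min 0.0459 mid 0.0583 max 0.0617
fwd 0.13  y -0.0160..0.0160 drop min 0.0435 mid 0.0560 max 0.0586
fwd 0.15  y -0.0122..0.0119 drop min 0.0580 mid 0.0607 max 0.0641
lip end fwd,drop 0.1456417931129107 [ 0.1446 -0.0006  0.0622] world [ 0.4389 -0.263   0.0369] tcp [ 0.5836 -0.2561  0.0917] F [-0.5233  0.1484 -2.3802] M [-0.0403 -0.1456 -0.009 ] g 0.4304197003371108 t 19.05
```

Emit:
arm_command --rows '[{"travel":[0,0,0],"roll":0,"fingers":43},{"travel":[0,0,0],"roll":0,"fingers":43},{"travel":[0,0,0],"roll":0,"fingers":43}]'

```text
time_s: 19.4
tcp_pos: [0.5834, -0.2561, 0.0915]
ee_rot: [[-0.999, -0.05, 0.0], [-0.05, 0.999, -0.0], [-0.0, -0.0, -1.0]]
wrist_force: [0.2, 0.0, -1.6]
gripper_width: 0.433
```

```bash
python3 tilt.py
```

```text
fwd 0.01  y -0.0194..0.0187 drop min -0.0042 mid 0.0344 max 0.0753
fwd 0.03  y -0.0213..0.0209 drop min 0.0470 mid 0.0586 max 0.0736
fwd 0.05  y -0.0211..0.0208 drop min 0.0438 mid 0.0572 max 0.0701
fwd 0.07  y -0.0207..0.0208 drop min 0.0410 mid 0.0605 max 0.0679
fwd 0.09  y -0.0205..0.0205 drop min 0.0380 mid 0.0590 max 0.0647
fwd 0.11  y -0.0167..0.0164 drop min 0.0458 mid 0.0583 max 0.0617
fwd 0.13  y -0.0162..0.0160 drop min 0.0433 mid 0.0559 max 0.0586
fwd 0.15  y -0.0124..0.0116 drop min 0.0582 mid 0.0607 max 0.0646
lip end fwd,drop 0.14563954113373193 [ 0.1444 -0.0009  0.0621] world [ 0.4387 -0.2629  0.0369] tcp [ 0.5834 -0.2561  0.0915] F [ 0.1659  0.024  -1.6179] M [ 0.0349 -0.0605 -0.0261] g 0.4330257202441084 t 19.4
```

Emit:
arm_command --rows '[{"travel":[0,0,0],"roll":0,"fingers":43.5},{"travel":[0,0,0],"roll":0,"fingers":43.5},{"travel":[0,0,0],"roll":0,"fingers":43.5}]'

```text
time_s: 19.75
tcp_pos: [0.5834, -0.256, 0.0915]
ee_rot: [[-0.999, -0.05, 0.0], [-0.05, 0.999, -0.0], [-0.0, -0.0, -1.0]]
wrist_force: [0.4, -0.4, -1.8]
gripper_width: 0.436
```

```bash
python3 tilt.py | tail -6
```

```text
fwd 0.07  y -0.0206..0.0209 drop min 0.0458 mid 0.0658 max 0.0719
fwd 0.09  y -0.0199..0.0207 drop min 0.0444 mid 0.0653 max 0.0701
fwd 0.11  y -0.0167..0.0166 drop min 0.0532 mid 0.0658 max 0.0682
fwd 0.13  y -0.0156..0.0160 drop min 0.0523 mid 0.0650 max 0.0711
fwd 0.15  y -0.0113..0.0118 drop min 0.0708 mid 0.0725 max 0.0739
lip end fwd,drop 0.14127274240921098 [ 0.1399 -0.001   0.0715] world [ 0.4433 -0.2637  0.0277] tcp [ 0.5834 -0.256   0.0915] F [ 0.3914 -0.3862 -1.7908] M [ 0.0074 -0.0285 -0.0108] g 0.4359242089776235 t 19.75
```

Emit:
arm_command --rows '[{"travel":[0,0,0],"roll":0,"fingers":43.9},{"travel":[0,0,0],"roll":0,"fingers":43.9},{"travel":[0,0,0],"roll":0,"fingers":43.9}]'

```text
time_s: 20.1
tcp_pos: [0.5837, -0.2561, 0.0919]
ee_rot: [[-0.999, -0.05, 0.001], [-0.05, 0.999, -0.0], [-0.001, -0.0, -1.0]]
wrist_force: [0.3, -1.2, -0.2]
gripper_width: 0.437
```

```bash
python3 tilt.py|tail -6
```

```text
fwd 0.07  y -0.0206..0.0211 drop min 0.0473 mid 0.0666 max 0.0745
fwd 0.09  y -0.0197..0.0206 drop min 0.0452 mid 0.0668 max 0.0713
fwd 0.11  y -0.0166..0.0167 drop min 0.0519 mid 0.0647 max 0.0680
fwd 0.13  y -0.0153..0.0158 drop min 0.0504 mid 0.0631 max 0.0689
fwd 0.15  y -0.0112..0.0117 drop min 0.0686 mid 0.0701 max 0.0717
lip end fwd,drop 0.14088807857321303 [ 0.1398 -0.001   0.0691] world [ 0.4437 -0.2634  0.0303] tcp [ 0.5837 -0.2561  0.0919] F [ 0.2508 -1.1794 -0.1583] M [-0.0509 -0.0291 -0.0308] g 0.4365516810951084 t 20.1
```

At 43.5 % the scoop pivots under its own weight while still held; at 43.9 % it lets go. That gives me a controlled tilt. Now I re-grip firmly.

Emit:
arm_command --rows '[{"travel":[0,0,0],"roll":0,"fingers":50},{"travel":[0,0,0.5],"roll":0,"fingers":55},{"travel":[0,0,0.7],"roll":0,"fingers":55},{"travel":[0,0,0.7],"roll":0,"fingers":55},{"travel":[0,0,0.7],"roll":0,"fingers":30},{"travel":[0,0,0.7],"roll":0,"fingers":30},{"travel":[0,0,0.7],"roll":0,"fingers":30},{"travel":[0,0,0.7],"roll":0,"fingers":30},{"travel":[0,0,0.7],"roll":0,"fingers":30}]'

```text
time_s: 21.05
tcp_pos: [0.5835, -0.2561, 0.0845]
ee_rot: [[-0.999, -0.05, 0.0], [-0.05, 0.999, -0.0], [-0.0, -0.0, -1.0]]
wrist_force: [0.6, 0.2, -1.0]
gripper_width: 0.43
```

```bash
python3 tilt.py; python3 w.py
```

```text
fwd 0.01  y -0.0206..0.0204 drop min 0.0496 mid 0.0618 max 0.0760
fwd 0.03  y -0.0210..0.0210 drop min 0.0462 mid 0.0579 max 0.0728
fwd 0.05  y -0.0209..0.0211 drop min 0.0429 mid 0.0587 max 0.0694
fwd 0.07  y -0.0207..0.0209 drop min 0.0399 mid 0.0587 max 0.0670
fwd 0.09  y -0.0196..0.0205 drop min 0.0378 mid 0.0593 max 0.0639
fwd 0.11  y -0.0166..0.0167 drop min 0.0447 mid 0.0573 max 0.0606
fwd 0.13  y -0.0154..0.0159 drop min 0.0431 mid 0.0558 max 0.0614
fwd 0.15  y -0.0112..0.0122 drop min 0.0614 mid 0.0629 max 0.0646
lip end fwd,drop 0.1408092986790711 [ 0.1397 -0.0016  0.0617] world [ 0.4435 -0.2643  0.0303] tcp [ 0.5835 -0.2561  0.0845] F [ 0.5987  0.1759 -1.0112] M [-0.0625 -0.0619  0.0115] g 0.4299215365155493 t 21.05
[323.8735 188.6376] [  30   65 1170] [ 0.5609 -0.2554  0.012 ]
```

Emit:
arm_command --rows '[{"travel":[0,0,0],"roll":0,"fingers":55},{"travel":[0,0,0],"roll":0,"fingers":55},{"travel":[-0.4,0,0],"roll":0,"fingers":55},{"travel":[-0.45,0,0],"roll":0,"fingers":55},{"travel":[-0.45,0,0],"roll":0,"fingers":30},{"travel":[-0.45,0,0],"roll":0,"fingers":30},{"travel":[-0.45,0,0],"roll":0,"fingers":30},{"travel":[-0.45,0,0],"roll":0,"fingers":30},{"travel":[-0.45,0,0],"roll":0,"fingers":30}]'

```text
time_s: 22.05
tcp_pos: [0.5878, -0.2558, 0.0844]
ee_rot: [[-0.999, -0.05, -0.0], [-0.05, 0.999, 0.0], [0.0, 0.0, -1.0]]
wrist_force: [-0.2, -0.3, 0.0]
gripper_width: 0.432
```

Emit:
arm_command --rows '[{"travel":[0,0,-1],"roll":0,"fingers":30},{"travel":[0,0,-3],"roll":0,"fingers":30},{"travel":[0,0,-6],"roll":0,"fingers":30},{"travel":[0,0,-9],"roll":0,"fingers":30},{"travel":[0,0,-12],"roll":0,"fingers":30},{"travel":[0,0,-15],"roll":0,"fingers":30},{"travel":[0,0,-15.5],"roll":2,"fingers":30},{"travel":[0,0,-15.5],"roll":2.8,"fingers":30}]'

```text
time_s: 22.85
tcp_pos: [0.5882, -0.2558, 0.2415]
ee_rot: [[-1.0, 0.0, 0.003], [0.0, 1.0, -0.0], [-0.003, -0.0, -1.0]]
wrist_force: [0.3, -0.1, -3.4]
gripper_width: 0.434
```

```bash
python3 tilt.py; python3 w.py; python3 go.py 0.65 0.191 0.24 90
```

```text
fwd 0.01  y -0.0191..0.0190 drop min -0.0030 mid 0.0362 max 0.0750
fwd 0.03  y -0.0210..0.0211 drop min 0.0470 mid 0.0587 max 0.0736
fwd 0.05  y -0.0206..0.0211 drop min 0.0438 mid 0.0578 max 0.0698
fwd 0.07  y -0.0206..0.0209 drop min 0.0409 mid 0.0610 max 0.0680
fwd 0.09  y -0.0204..0.0206 drop min 0.0379 mid 0.0581 max 0.0648
fwd 0.11  y -0.0163..0.0168 drop min 0.0458 mid 0.0584 max 0.0618
fwd 0.13  y -0.0159..0.0168 drop min 0.0436 mid 0.0561 max 0.0589
fwd 0.15  y -0.0117..0.0126 drop min 0.0588 mid 0.0613 max 0.0649
lip end fwd,drop 0.14514501642279384 [0.1441 0.0004 0.0625] world [ 0.4439 -0.2541  0.1861] tcp [ 0.5882 -0.2558  0.2415] F [ 0.3481 -0.0743 -3.421 ] M [ 0.0263 -0.1019  0.0267] g 0.43354685037966445 t 22.85
[322.4313 183.0325] [  29   66 1171] [ 0.5914 -0.2542  0.012 ]
travel [-6.32 44.65 -0.09] roll 0.0 | t 22.95 tcp [ 0.5871 -0.2555  0.2387] ya 90.0 F [-0.7  0.  -3.7] g 0.434 j [ -9.  23.   3.  -0. -70. -81.]
```

Held level with the balls in. I transfer to the jar with gentle steps.

Emit:
arm_command --rows '[{"travel":[-0.5,1,0],"roll":0,"fingers":30},{"travel":[-1,3,0],"roll":0,"fingers":30},{"travel":[-2,6,0],"roll":0,"fingers":30},{"travel":[-2.5,9,0],"roll":0,"fingers":30},{"travel":[-3.5,12,0],"roll":0,"fingers":30},{"travel":[-4,15,0],"roll":0,"fingers":30},{"travel":[-4.5,18,0],"roll":0,"fingers":30},{"travel":[-5,20.5,0],"roll":0,"fingers":30},{"travel":[-5.3,22,0],"roll":0,"fingers":30},{"travel":[-5.3,22.3,0],"roll":0,"fingers":30}]'

```text
time_s: 23.95
tcp_pos: [0.6408, -0.0308, 0.2384]
ee_rot: [[-1.0, -0.003, -0.002], [-0.003, 1.0, -0.0], [0.002, -0.0, -1.0]]
wrist_force: [-0.5, -0.3, -3.2]
gripper_width: 0.436
```

Emit:
arm_command --rows '[{"travel":[0,1,0],"roll":0,"fingers":30},{"travel":[0,3,0],"roll":0,"fingers":30},{"travel":[0,6,0],"roll":0,"fingers":30},{"travel":[-0.3,9,0],"roll":0,"fingers":30},{"travel":[-0.5,12,0],"roll":0,"fingers":30},{"travel":[-0.7,15,0],"roll":0,"fingers":30},{"travel":[-1,18,0],"roll":0,"fingers":30},{"travel":[-1,20.5,0],"roll":0,"fingers":30},{"travel":[-1,22,0],"roll":0,"fingers":30},{"travel":[-1,22.3,0],"roll":0,"fingers":30}]'

```text
time_s: 24.95
tcp_pos: [0.6504, 0.1911, 0.2391]
ee_rot: [[-1.0, -0.002, -0.001], [-0.002, 1.0, -0.0], [0.001, -0.0, -1.0]]
wrist_force: [0.2, -1.1, -3.0]
gripper_width: 0.434
```

```bash
python3 go.py 0.6405 0.191 0.236 90; python3 tilt.py; python3 w.py
python3 - <<'E'
from h import *
np.set_printoptions(precision=4,suppress=True)
cm=cam('wrist');p,d=capture('wrist');save('wj.png',p)
v,u=np.nonzero(d>0);Q=bydepth(cm,np.c_[u,v],d)
k=(np.hypot(Q[:,0]-.485,Q[:,1]-.191)<.045)&(abs(Q[:,2]-.13)<.004);print(k.sum(),Q[k].min(0),Q[k].max(0))
E
```

```text
travel [ 0.99 -0.01  0.31] roll 0.1 | t 24.95 tcp [0.6504 0.1911 0.2391] ya 90.1 F [ 0.2 -1.1 -3. ] g 0.434 j [  30.   27.    9.   -0.  -72. -120.]
fwd 0.01  y -0.0192..0.0185 drop min -0.0030 mid 0.0342 max 0.0748
fwd 0.03  y -0.0196..0.0201 drop min 0.0470 mid 0.0599 max 0.0740
fwd 0.05  y -0.0200..0.0201 drop min 0.0440 mid 0.0588 max 0.0706
fwd 0.07  y -0.0198..0.0197 drop min 0.0411 mid 0.0621 max 0.0678
fwd 0.09  y -0.0200..0.0195 drop min 0.0382 mid 0.0598 max 0.0648
fwd 0.11  y -0.0157..0.0155 drop min 0.0461 mid 0.0585 max 0.0617
fwd 0.13  y -0.0152..0.0151 drop min 0.0438 mid 0.0563 max 0.0589
fwd 0.15  y -0.0106..0.0107 drop min 0.0588 mid 0.0605 max 0.0625
lip end fwd,drop 0.1432045081687239 [ 0.1419 -0.0012  0.0606] world [0.508  0.1912 0.1863] tcp [0.6504 0.1911 0.2391] F [ 0.1952 -1.1375 -3.0085] M [-0.0886 -0.1291  0.0086] g 0.4342101326995694 t 24.95
[406.4161  75.7022] [  26   71 1437] [0.5169 0.2967 0.012 ]
[326.1194 182.5502] [  25   67 1214] [0.6533 0.1967 0.012 ]
230 [0.4768 0.1644 0.1262] [0.4987 0.2172 0.1334]
```

View pics/wj.png

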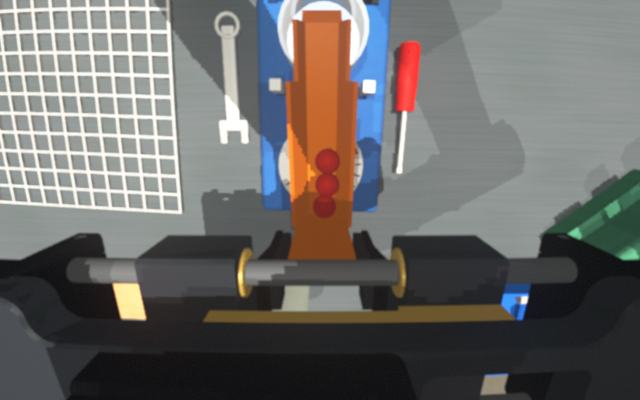

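Rim seen at y 0.164–0.217, so its centre is y=0.191. The spout at (322,15) points into the mouth, with the balls at (325,183). I move 1.2 cm forward and lower.

Emit:
arm_command --rows '[{"travel":[0.4,0,0.3],"roll":0,"fingers":30},{"travel":[0.9,0,1],"roll":0,"fingers":30},{"travel":[1.2,0,2],"roll":0,"fingers":30},{"travel":[1.2,0,3.2],"roll":0,"fingers":30},{"travel":[1.2,0,4.3],"roll":0,"fingers":30},{"travel":[1.2,0,4.9],"roll":0,"fingers":30},{"travel":[1.2,0,5.2],"roll":0,"fingers":30},{"travel":[1.2,0,5.3],"roll":0,"fingers":30},{"travel":[1.2,0,5.3],"roll":0,"fingers":30}]'

```text
time_s: 26.0
tcp_pos: [0.6388, 0.1903, 0.1866]
ee_rot: [[-1.0, -0.001, 0.0], [-0.001, 1.0, 0.0], [-0.0, 0.0, -1.0]]
wrist_force: [0.3, 0.3, -2.6]
gripper_width: 0.431
```

Emit:
arm_command --rows '[{"travel":[0,0,0.15],"roll":0,"fingers":30},{"travel":[0,0,0.15],"roll":0,"fingers":30}]'

```text
time_s: 26.2
tcp_pos: [0.6386, 0.1903, 0.1852]
ee_rot: [[-1.0, -0.001, 0.0], [-0.001, 1.0, 0.0], [-0.0, 0.0, -1.0]]
wrist_force: [-0.1, -0.4, -1.9]
gripper_width: 0.431
```

Emit:
arm_command --rows '[{"travel":[0,0,0.15],"roll":0,"fingers":30},{"travel":[0,0,0.15],"roll":0,"fingers":30}]'

```text
time_s: 26.4
tcp_pos: [0.6384, 0.1902, 0.1834]
ee_rot: [[-1.0, -0.001, -0.0], [-0.001, 1.0, 0.0], [0.0, 0.0, -1.0]]
wrist_force: [0.0, -0.1, -2.5]
gripper_width: 0.437
```

Emit:
arm_command --rows '[{"travel":[0,0,0.1],"roll":0,"fingers":30},{"travel":[0,0,0.1],"roll":0,"fingers":30}]'

```text
time_s: 26.6
tcp_pos: [0.6387, 0.1902, 0.1826]
ee_rot: [[-1.0, -0.001, 0.0], [-0.001, 1.0, 0.0], [-0.0, 0.0, -1.0]]
wrist_force: [-0.3, -1.1, -0.7]
gripper_width: 0.435
```

Emit:
arm_command --rows '[{"travel":[0,0,0.1],"roll":0,"fingers":30},{"travel":[0,0,0.1],"roll":0,"fingers":30},{"travel":[0,0,0.1],"roll":0,"fingers":30}]'

```text
time_s: 26.9
tcp_pos: [0.6389, 0.1903, 0.1819]
ee_rot: [[-1.0, -0.001, 0.001], [-0.001, 1.0, 0.0], [-0.001, 0.0, -1.0]]
wrist_force: [1.2, -0.7, 0.4]
gripper_width: 0.429
```

```bash
python3 tilt.py; python3 w.py
python3 - <<'E'
from h import *
p,d=capture('side'); cm=cam('side'); u,v=proj(cm,[.52,.19,.15])[0].astype(int); print(u,v)
save('sidep.png',cv2.resize(p[v-75:v+75,u-100:u+100],None,fx=4,fy=4))
E
```

```text
fwd 0.01  y -0.0186..0.0185 drop min -0.0029 mid 0.0340 max 0.0749
fwd 0.03  y -0.0202..0.0200 drop min 0.0467 mid 0.0595 max 0.0735
fwd 0.05  y -0.0205..0.0205 drop min 0.0431 mid 0.0574 max 0.0702
fwd 0.07  y -0.0202..0.0199 drop min 0.0404 mid 0.0614 max 0.0673
fwd 0.09  y -0.0200..0.0194 drop min 0.0374 mid 0.0589 max 0.0640
fwd 0.11  y -0.0155..0.0154 drop min 0.0453 mid 0.0578 max 0.0608
fwd 0.13  y -0.0099..0.0099 drop min 0.0534 mid 0.0555 max 0.0580
lip end fwd,drop 0.13610542632529832 [ 0.1354 -0.0015  0.0544] world [0.5036 0.1896 0.1354] tcp [0.6389 0.1903 0.1819] F [ 1.212  -0.6643  0.3729] M [-0.1251 -0.3039  0.0421] g 0.4293368291001334 t 26.9
[421.7607  77.4595] [  31   83 1989] [0.5167 0.2971 0.012 ]
[326.0546 182.0122] [  26   68 1226] [0.6303 0.1955 0.012 ]
282 249
```

View pics/sidep.png

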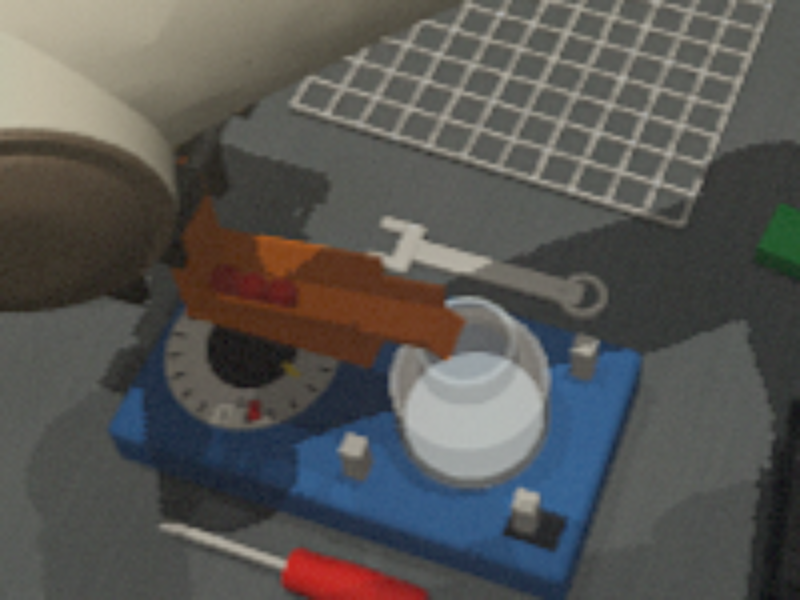

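The side view shows the spout over the mouth at crop (455,335), resting level, with the balls still back at (255,285). Now I soften the grip and swing the handle up the arc about the bend.

Emit:
arm_command --rows '[{"travel":[0,0,0],"roll":0,"fingers":42.5},{"travel":[0,0,0],"roll":0,"fingers":43.4},{"travel":[0,0,0],"roll":0,"fingers":43.4},{"travel":[0.1,0,-0.3],"roll":0,"fingers":43.4},{"travel":[0.3,0,-0.6],"roll":0,"fingers":43.4},{"travel":[0.5,0,-1.0],"roll":0,"fingers":43.4},{"travel":[0.75,0,-1.5],"roll":0,"fingers":43.4},{"travel":[1.0,0,-1.9],"roll":0,"fingers":43.4},{"travel":[1.2,0,-2.2],"roll":0,"fingers":43.4},{"travel":[1.2,0,-2.2],"roll":0,"fingers":43.4}]'

```text
time_s: 28.05
tcp_pos: [0.6265, 0.1903, 0.2043]
ee_rot: [[-1.0, -0.001, 0.001], [-0.001, 1.0, 0.001], [-0.001, 0.001, -1.0]]
wrist_force: [0.0, -0.1, -0.6]
gripper_width: 0.437
```

```bash
python3 tilt.py; python3 w.py
```

```text
fwd 0.01  y -0.0194..0.0192 drop min -0.0097 mid 0.0236 max 0.0776
fwd 0.03  y -0.0203..0.0202 drop min 0.0528 mid 0.0649 max 0.0782
fwd 0.05  y -0.0204..0.0200 drop min 0.0532 mid 0.0714 max 0.0785
fwd 0.07  y -0.0200..0.0194 drop min 0.0534 mid 0.0743 max 0.0789
fwd 0.09  y -0.0191..0.0186 drop min 0.0541 mid 0.0770 max 0.0792
fwd 0.11  y -0.0153..0.0154 drop min 0.0653 mid 0.0779 max 0.0796
fwd 0.13  y -0.0097..0.0098 drop min 0.0771 mid 0.0788 max 0.0856
lip end fwd,drop 0.13130694167459625 [ 0.1299 -0.0018  0.0826] world [0.4965 0.1907 0.1292] tcp [0.6265 0.1903 0.2043] F [ 0.0305 -0.0689 -0.611 ] M [-0.0081 -0.087  -0.0136] g 0.4367322191343346 t 28.05
[414.1634  92.4153] [  28   75 1671] [0.5171 0.297  0.012 ]
[325.9684 194.7074] [  25   67 1138] [0.6383 0.1959 0.012 ]
```

Pivoting works: tilt is about 10° and the bend is still on the rim. Continuing.

Emit:
arm_command --rows '[{"travel":[0.25,0,-0.4],"roll":0,"fingers":43.4},{"travel":[0.55,0,-0.8],"roll":0,"fingers":43.4},{"travel":[0.9,0,-1.25],"roll":0,"fingers":43.4},{"travel":[1.25,0,-1.65],"roll":0,"fingers":43.4},{"travel":[1.6,0,-2.05],"roll":0,"fingers":43.4},{"travel":[2.0,0,-2.4],"roll":0,"fingers":43.4},{"travel":[2.4,0,-2.8],"roll":0,"fingers":43.4},{"travel":[2.8,0,-3.15],"roll":0,"fingers":43.4},{"travel":[3.2,0,-3.5],"roll":0,"fingers":43.4},{"travel":[3.5,0,-3.75],"roll":0,"fingers":43.4}]'

```text
time_s: 29.15
tcp_pos: [0.5912, 0.1902, 0.2414]
ee_rot: [[-1.0, -0.001, 0.0], [-0.001, 1.0, 0.0], [-0.0, 0.0, -1.0]]
wrist_force: [0.2, 0.3, -2.4]
gripper_width: 0.436
```

```bash
python3 tilt.py; python3 w.py
```

```text
fwd 0.01  y -0.0191..0.0189 drop min -0.0128 mid 0.0669 max 0.0840
fwd 0.03  y -0.0190..0.0202 drop min 0.0608 mid 0.0831 max 0.0888
fwd 0.05  y -0.0196..0.0203 drop min 0.0654 mid 0.0790 max 0.0933
fwd 0.07  y -0.0202..0.0195 drop min 0.0694 mid 0.0841 max 0.0979
fwd 0.09  y -0.0103..0.0151 drop min 0.0855 mid 0.1008 max 0.1031
fwd 0.11  y -0.0094..0.0094 drop min 0.1012 mid 0.1031 max 0.1048
lip end fwd,drop 0.10750310292212444 [ 0.1068 -0.0024  0.104 ] world [0.4852 0.1889 0.1456] tcp [0.5912 0.1902 0.2414] F [ 0.178   0.2822 -2.4285] M [-0.0263 -0.0617  0.0637] g 0.435612317329719 t 29.15
[325.5322 120.2937] [  24   68 1103] [0.5125 0.1955 0.012 ]
[402.8756 124.8265] [  25   66 1262] [0.5178 0.2968 0.012 ]
```

The tilt lagged at about 22° and the bend rose about 1 cm as the balls began to roll. I bring the spout back down and slightly back now.

Emit:
arm_command --rows '[{"travel":[-1.3,0,1.0],"roll":0,"fingers":43.4},{"travel":[-1.3,0,1.0],"roll":0,"fingers":43.4}]'

```text
time_s: 29.45
tcp_pos: [0.6052, 0.19, 0.229]
ee_rot: [[-1.0, 0.0, -0.002], [0.0, 1.0, -0.001], [0.002, -0.001, -1.0]]
wrist_force: [-0.4, 0.2, -1.3]
gripper_width: 0.435
```

```bash
python3 tilt.py; python3 w.py
python3 - <<'E'
from h import *
p,d=capture('side'); v,u=249,282
save('sidep2.png',cv2.resize(p[v-75:v+75,u-100:u+100],None,fx=4,fy=4))
E
```

```text
fwd 0.01  y -0.0191..0.0190 drop min -0.0124 mid 0.0669 max 0.0847
fwd 0.03  y -0.0198..0.0203 drop min 0.0617 mid 0.0838 max 0.0896
fwd 0.05  y -0.0198..0.0196 drop min 0.0662 mid 0.0881 max 0.0943
fwd 0.07  y -0.0190..0.0196 drop min 0.0708 mid 0.0940 max 0.0988
fwd 0.09  y -0.0145..0.0152 drop min 0.0875 mid 0.1007 max 0.1038
fwd 0.11  y -0.0094..0.0095 drop min 0.1025 mid 0.1043 max 0.1060
lip end fwd,drop 0.10613938760664003 [0.1053 0.0004 0.1048] world [0.4998 0.1904 0.1324] tcp [0.6052 0.19   0.229 ] F [-0.3986  0.1548 -1.3026] M [ 0.0379  0.0628 -0.0152] g 0.4350248475040229 t 29.45
[323.117   67.6436] [ 17  18 188] [0.4642 0.1917 0.012 ]
[406.809  113.7291] [  25   68 1377] [0.5176 0.2968 0.012 ]
```

View pics/sidep2.png

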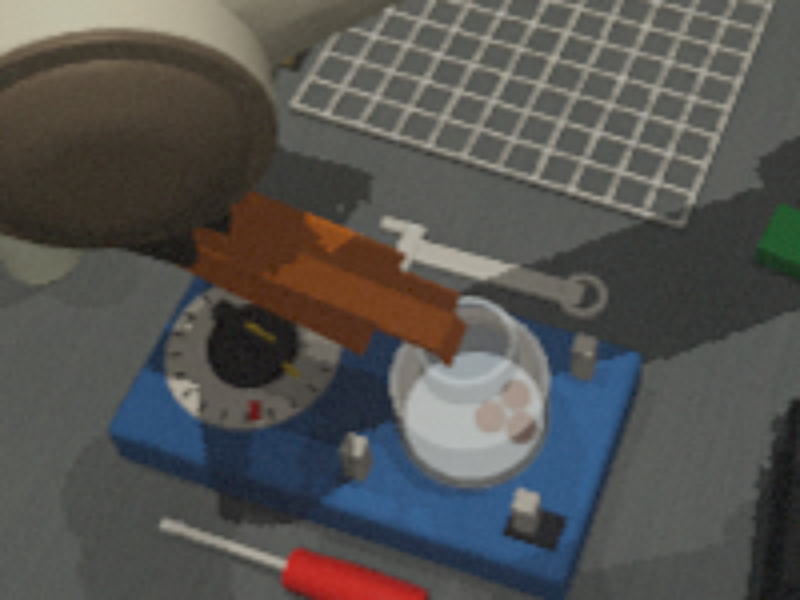

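All three balls lie in the jar at crop (488–522,392–428), and the lip is still in the mouth. I hold, grip firmly, then lift out.

Emit:
arm_command --rows '[{"travel":[0,0,0],"roll":0,"fingers":42},{"travel":[0,0,0],"roll":0,"fingers":30},{"travel":[0,0,0],"roll":0,"fingers":30},{"travel":[0,0,0],"roll":0,"fingers":30},{"travel":[0,0,0],"roll":0,"fingers":30}]'

```text
time_s: 30.1
tcp_pos: [0.6045, 0.1902, 0.2311]
ee_rot: [[-1.0, -0.001, 0.0], [-0.001, 1.0, 0.0], [-0.0, 0.0, -1.0]]
wrist_force: [0.6, 0.3, -2.6]
gripper_width: 0.437
```

Emit:
arm_command --rows '[{"travel":[0,0,-1],"roll":0,"fingers":30},{"travel":[0,0,-3],"roll":0,"fingers":30},{"travel":[0,0,-6],"roll":0,"fingers":30},{"travel":[0,0,-6.5],"roll":0,"fingers":30}]'

```text
time_s: 30.5
tcp_pos: [0.6064, 0.1907, 0.3012]
ee_rot: [[-1.0, -0.001, 0.009], [-0.001, 1.0, 0.003], [-0.009, 0.003, -1.0]]
wrist_force: [0.5, 0.0, -1.1]
gripper_width: 0.435
```

```bash
python3 tilt.py; python3 go.py 0.60 -0.20 0.26 93
```

```text
fwd 0.01  y -0.0191..0.0190 drop min -0.0125 mid 0.0667 max 0.0849
fwd 0.03  y -0.0191..0.0197 drop min 0.0617 mid 0.0840 max 0.0899
fwd 0.05  y -0.0190..0.0197 drop min 0.0668 mid 0.0890 max 0.0945
fwd 0.07  y -0.0196..0.0196 drop min 0.0709 mid 0.0939 max 0.0994
fwd 0.09  y -0.0152..0.0152 drop min 0.0877 mid 0.1004 max 0.1040
fwd 0.11  y -0.0117..0.0152 drop min 0.0915 mid 0.1048 max 0.1112
lip end fwd,drop 0.11010780741502556 [0.109  0.0004 0.109 ] world [0.4992 0.1913 0.2006] tcp [0.6064 0.1907 0.3012] F [ 0.5282  0.0133 -1.1058] M [ 0.0688 -0.0522  0.0155] g 0.4351015571701298 t 30.5
travel [  0.64 -39.08   3.86] roll -2.9 | t 30.55 tcp [0.6058 0.1907 0.2998] ya 90.1 F [-0.1  0.8 -1.6] g 0.43 j [  32.   21.    8.    0.  -77. -122.]
```

Empty scoop held firmly at 22°. Carrying it over the grating.

Emit:
arm_command --rows '[{"travel":[1,-4,0],"roll":-2.9,"fingers":30},{"travel":[2,-8,0],"roll":-2.9,"fingers":30},{"travel":[3,-12,0],"roll":-2.9,"fingers":30},{"travel":[4,-16,1],"roll":-2.9,"fingers":30},{"travel":[4.6,-20,3],"roll":-2.9,"fingers":30},{"travel":[4.6,-24,5],"roll":-2.9,"fingers":30},{"travel":[4.6,-28,7],"roll":-2.9,"fingers":30},{"travel":[4.6,-32,9],"roll":-2.9,"fingers":30},{"travel":[4.6,-36,10],"roll":-2.9,"fingers":30},{"travel":[4.6,-39,10],"roll":-2.9,"fingers":30}]'

```text
time_s: 31.55
tcp_pos: [0.5565, -0.2015, 0.1924]
ee_rot: [[-0.999, -0.05, -0.006], [-0.05, 0.999, 0.001], [0.006, 0.002, -1.0]]
wrist_force: [-0.2, 0.2, -2.6]
gripper_width: 0.436
```

Emit:
arm_command --rows '[{"travel":[0,0,0],"roll":0,"fingers":30},{"travel":[0,0,0],"roll":0,"fingers":30},{"travel":[0,0,0],"roll":0,"fingers":30}]'

```text
time_s: 31.85
tcp_pos: [0.5585, -0.1991, 0.1955]
ee_rot: [[-0.999, -0.052, -0.001], [-0.052, 0.999, 0.0], [0.001, 0.001, -1.0]]
wrist_force: [-0.4, -0.2, -2.0]
gripper_width: 0.435
```

```bash
python3 tilt.py; python3 go.py 0.56 -0.20 0.117 93
```

```text
fwd 0.01  y -0.0199..0.0197 drop min -0.0125 mid 0.0649 max 0.0843
fwd 0.03  y -0.0206..0.0211 drop min 0.0613 mid 0.0786 max 0.0898
fwd 0.05  y -0.0198..0.0211 drop min 0.0660 mid 0.0877 max 0.0946
fwd 0.07  y -0.0204..0.0211 drop min 0.0705 mid 0.0924 max 0.0992
fwd 0.09  y -0.0160..0.0168 drop min 0.0872 mid 0.0999 max 0.1042
fwd 0.11  y -0.0154..0.0168 drop min 0.0913 mid 0.1044 max 0.1147
lip end fwd,drop 0.11133907099404179 [0.1103 0.0004 0.1121] world [ 0.4482 -0.2027  0.0918] tcp [ 0.5585 -0.1991  0.1955] F [-0.3863 -0.2185 -2.0249] M [ 0.0019 -0.0469 -0.0299] g 0.43475583045483895 t 31.85
travel [-0.12 -0.13  7.88] roll 0.0 | t 31.9 tcp [ 0.5587 -0.1988  0.1958] ya 93.0 F [ 0.7  0.6 -1.9] g 0.431 j [ -4.  21.  -7.  -0. -62. -83.]
```

Down to first contact, then arc back to level.

Emit:
arm_command --rows '[{"travel":[0,0,3],"roll":0,"fingers":30},{"travel":[0,0,6],"roll":0,"fingers":30},{"travel":[0,0,7.5],"roll":0,"fingers":30},{"travel":[0,0,7.9],"roll":0,"fingers":30},{"travel":[-0.7,0,8.3],"roll":0,"fingers":30},{"travel":[-1.4,0,8.75],"roll":0,"fingers":30},{"travel":[-1.9,0,9.1],"roll":0,"fingers":30},{"travel":[-2.3,0,9.5],"roll":0,"fingers":30},{"travel":[-2.3,0,9.5],"roll":0,"fingers":30}]'

```text
time_s: 32.8
tcp_pos: [0.5829, -0.1986, 0.1007]
ee_rot: [[-0.999, -0.052, 0.001], [-0.052, 0.999, -0.0], [-0.001, -0.0, -1.0]]
wrist_force: [0.6, 0.5, 1.1]
gripper_width: 0.438
```

```bash
python3 tilt.py
```

```text
fwd 0.01  y -0.0194..0.0199 drop min -0.0105 mid 0.0545 max 0.0785
fwd 0.03  y -0.0203..0.0215 drop min 0.0532 mid 0.0727 max 0.0787
fwd 0.05  y -0.0205..0.0218 drop min 0.0530 mid 0.0621 max 0.0774
fwd 0.07  y -0.0199..0.0219 drop min 0.0528 mid 0.0617 max 0.0771
fwd 0.09  y -0.0191..0.0217 drop min 0.0527 mid 0.0660 max 0.0779
fwd 0.11  y -0.0154..0.0181 drop min 0.0637 mid 0.0707 max 0.0781
fwd 0.13  y -0.0144..0.0173 drop min 0.0642 mid 0.0773 max 0.0859
lip end fwd,drop 0.1351319787056758 [0.1349 0.0015 0.0857] world [ 0.449  -0.2037  0.024 ] tcp [ 0.5829 -0.1986  0.1007] F [0.5745 0.5197 1.0636] M [ 0.2577  0.1268 -0.0753] g 0.43765498423443744 t 32.8
```

Emit:
arm_command --rows '[{"travel":[-0.45,0,0.4],"roll":0,"fingers":30},{"travel":[-0.85,0,0.8],"roll":0,"fingers":30},{"travel":[-1.25,0,1.2],"roll":0,"fingers":30},{"travel":[-1.6,0,1.55],"roll":0,"fingers":30},{"travel":[-1.6,0,1.65],"roll":0,"fingers":30},{"travel":[-1.6,0,1.65],"roll":0,"fingers":30}]'

```text
time_s: 33.45
tcp_pos: [0.598, -0.1979, 0.0853]
ee_rot: [[-0.999, -0.052, -0.0], [-0.052, 0.999, -0.0], [0.0, -0.0, -1.0]]
wrist_force: [-3.5, 2.3, 4.9]
gripper_width: 0.434
```

```bash
python3 tilt.py
```

```text
fwd 0.01  y -0.0187..0.0190 drop min -0.0053 mid 0.0391 max 0.0773
fwd 0.03  y -0.0203..0.0213 drop min 0.0476 mid 0.0683 max 0.0752
fwd 0.05  y -0.0201..0.0212 drop min 0.0444 mid 0.0644 max 0.0715
fwd 0.07  y -0.0199..0.0215 drop min 0.0410 mid 0.0613 max 0.0682
fwd 0.09  y -0.0192..0.0216 drop min 0.0376 mid 0.0576 max 0.0648
fwd 0.11  y -0.0154..0.0183 drop min 0.0449 mid 0.0579 max 0.0615
fwd 0.13  y -0.0148..0.0182 drop min 0.0423 mid 0.0514 max 0.0574
fwd 0.15  y -0.0098..0.0136 drop min 0.0557 mid 0.0594 max 0.0631
lip end fwd,drop 0.14727848532907403 [0.1462 0.0016 0.0613] world [ 0.4519 -0.2038  0.0321] tcp [ 0.598  -0.1979  0.0853] F [-3.4804  2.2614  4.8687] M [ 0.3791  0.9319 -0.0342] g 0.4340663181885403 t 33.45
```

Level and pressing lightly. Release, go straight up, and check.

Emit:
arm_command --rows '[{"travel":[0,0,0],"roll":0,"fingers":44},{"travel":[0,0,0],"roll":0,"fingers":55},{"travel":[0,0,0],"roll":0,"fingers":65},{"travel":[0,0,0],"roll":0,"fingers":65},{"travel":[0,0,-3],"roll":0,"fingers":65},{"travel":[0,0,-8],"roll":0,"fingers":65},{"travel":[0,0,-11],"roll":0,"fingers":65}]'

```text
time_s: 34.2
tcp_pos: [0.599, -0.1983, 0.1978]
ee_rot: [[-0.999, -0.052, 0.004], [-0.052, 0.999, -0.002], [-0.004, -0.002, -1.0]]
wrist_force: [0.9, -0.6, 0.5]
gripper_width: 0.644
```

Emit:
arm_command --rows '[{"travel":[-0.5,10,-2],"roll":0,"fingers":65},{"travel":[-1,20,-2],"roll":0,"fingers":65},{"travel":[-1,25,-2],"roll":0,"fingers":65},{"travel":[-1,25,-2],"roll":0,"fingers":65},{"travel":[-1,25,-2],"roll":0,"fingers":65},{"travel":[-1,25,-2],"roll":0,"fingers":65},{"travel":[-1,25,-2],"roll":0,"fingers":65},{"travel":[-1,25,-2],"roll":0,"fingers":65}]'

```text
time_s: 35.0
tcp_pos: [0.5948, 0.0518, 0.2141]
ee_rot: [[-0.999, -0.051, -0.001], [-0.051, 0.999, -0.0], [0.001, -0.0, -1.0]]
wrist_force: [0.1, 0.1, 0.3]
gripper_width: 0.645
```

```bash
python3 go.py 0.625 0.187 0.20 90; python3 sc.py top 2>/dev/null
python3 - <<'E'
from h import *
np.set_printoptions(precision=4,suppress=True)
cm=cam('wrist');p,d=capture('wrist');save('wd.png',p)
for l in('dial_grip','dial_tip','mark_tip'): print(l,[(np.round(r['position'],4),proj(cm,r['position'])[0].round(),round(r['p'],2)) for r in search_frame('wrist',l)])
E
```

```text
travel [-3.7  13.35  1.41] roll 2.9 | t 35.0 tcp [0.5948 0.0518 0.2141] ya 92.9 F [0.1 0.1 0.3] g 0.645 j [  21.   20.   -5.    0.  -65. -108.]
[399.4715 169.935 ] [390 138  21  66 984] [ 0.4492 -0.2226  0.0029] [ 0.5973 -0.177   0.1111]
tabtop [ 0.5938 -0.1971  0.1055] 42
rect ((523.2088012695312, -200.3706512451172), (147.77561950683594, 43.03373718261719), 2.109341621398926)
  0.459 ymin -0.2181 ymax -0.1877 zmax 0.0493
  0.479 ymin -0.2192 ymax -0.1865 zmax 0.0479
  0.499 ymin -0.2221 ymax -0.1802 zmax 0.0555
  0.519 ymin -0.2209 ymax -0.1804 zmax 0.0522
  0.539 ymin -0.2197 ymax -0.1788 zmax 0.0531
  0.559 ymin -0.2199 ymax -0.1795 zmax 0.0475
  0.579 ymin -0.2187 ymax -0.1774 zmax 0.0444
  0.599 ymin -0.2179 ymax -0.1804 zmax 0.1111
dial_grip [(array([0.6203, 0.1839, 0.0485]), array([432., 217.]), 0.57)]
dial_tip [(array([0.6207, 0.18  , 0.0542]), array([431., 218.]), 0.9)]
mark_tip []
```

View pics/wd.png

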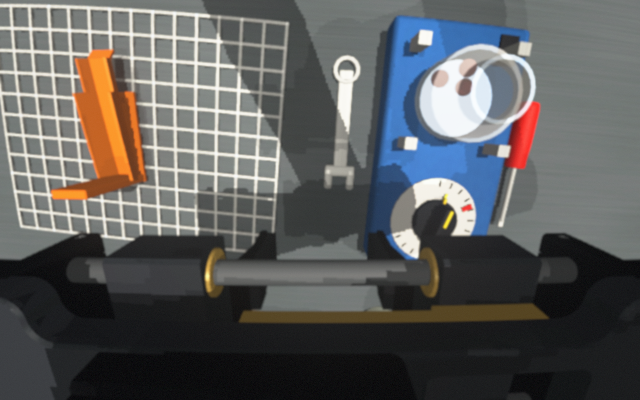

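The scoop is upright on the grating at (105,120). The balls are in the jar at (440–465,65–90). The dial is at (435,217), the yellow pointer at (446,198), and the red mark at (467,208). I move to a view centred on the dial.

Emit:
arm_command --rows '[{"travel":[-8.5,13.4,0],"roll":2.9,"fingers":50},{"travel":[-8.5,13.4,0],"roll":2.9,"fingers":50},{"travel":[-8.5,13.4,0],"roll":2.9,"fingers":50},{"travel":[-8.5,13.4,0],"roll":2.9,"fingers":50},{"travel":[-8.5,13.4,0],"roll":2.9,"fingers":50},{"travel":[-8.5,13.4,0],"roll":2.9,"fingers":50},{"travel":[-8.5,13.4,0],"roll":2.9,"fingers":50},{"travel":[-8.5,13.4,0],"roll":2.9,"fingers":50}]'

```text
time_s: 36.05
tcp_pos: [0.6726, 0.1891, 0.2152]
ee_rot: [[-1.0, 0.001, 0.001], [0.001, 1.0, 0.0], [-0.001, 0.0, -1.0]]
wrist_force: [-0.9, 0.2, -0.2]
gripper_width: 0.498
```

```bash
cat > dial.py <<'E'
from h import *
np.set_printoptions(precision=4,suppress=True)
cm=cam('wrist');p,d=capture('wrist');save('dd.png',p);h=cv2.cvtColor(p,cv2.COLOR_RGB2HSV)
v,u=np.mgrid[:400,:640]; uv=np.c_[u.ravel(),v.ravel()]; Q=bydepth(cm,uv,d); ok=(d.ravel()>0)&(np.hypot(Q[:,0]-.625,Q[:,1]-.187)<.06)&(Q[:,2]>.03)&(Q[:,2]<.1)
H=h.reshape(-1,3).astype(int)
W=ok&(H[:,1]<60)&(H[:,2]>130)
m=W.reshape(400,640).astype('u1'); k,l,st,ce=cv2.connectedComponentsWithStats(m); i=1+st[1:,4].argmax(); 
zs=np.median(Q[W&(l.ravel()==i)][:,2]); 
hull=cv2.convexHull(np.argwhere(l==i)[:,::-1].astype('i4')).reshape(-1,2)
P=atz(cm,hull,zs)[:,:2]; A=np.c_[2*P,np.ones(len(P))]; s=np.linalg.lstsq(A,(P**2).sum(1),rcond=None)[0]; c=s[:2]; print('disc z',zs,'centre',c,'r',np.sqrt(s[2]+c@c),'resid',np.std(np.hypot(*(P-c).T)))
B=ok&(H[:,2]<70)&(Q[:,2]>.064)&(Q[:,2]<.08)
if B.sum()>20: print('bar top',B.sum(),cv2.minAreaRect((Q[B][:,:2]*1000).astype('f4')))
def ang(P): a=P-c; return np.degrees(np.arctan2(a[:,1],-a[:,0]))  # cw from -x seen from above: -x -> +y
for nm,M in(('yellow',ok&(H[:,0]>22)&(H[:,0]<36)&(H[:,1]>120)&(H[:,2]>90)),('red',ok&((H[:,0]<8)|(H[:,0]>172))&(H[:,1]>110)&(H[:,2]>70))):
    k,l,st,ce=cv2.connectedComponentsWithStats(M.reshape(400,640).astype('u1'))
    for i in range(1,k):
        if st[i,4]<6: continue
        q=Q[l.ravel()==i]; z=np.median(q[:,2]); P=atz(cm,uv[l.ravel()==i],z)[:,:2]; r=np.hypot(*(P-c).T); vx=cv2.fitLine((P*1000).astype('f4'),2,0,.01,.01).ravel()
        print(nm,ce[i],st[i,4],'z',z,'r',r.min(),r.max(),'angle',ang(P).mean(),'line dir',np.degrees(np.arctan2(vx[1],-vx[0])),P.mean(0))
u0,v0=proj(cm,[*c,.05])[0].astype(int); a=max(0,v0-60); b=max(0,u0-80); save('ddc.png',cv2.resize(p[a:v0+60,b:u0+80],None,fx=4,fy=4))
E
python3 go.py 0.625 0.187 0.20 90; python3 dial.py
```

```text
travel [ 4.76 -0.21  1.52] roll -0.0 | t 36.05 tcp [0.6726 0.1891 0.2152] ya 90.0 F [-0.9  0.2 -0.2] g 0.498 j [  29.   30.   11.    0.  -71. -119.]
disc z 0.042856279845428724 centre [0.626  0.1881] r 0.052331421650606905 resid 0.0002531582928233926
bar top 371 ((625.353759765625, 188.37103271484375), (11.93974494934082, 44.198184967041016), 73.57022857666016)
yellow [328.1786 123.1071] 28 z 0.04867475175659072 r 0.023812075870729886 0.034817277288172695 angle 16.578776577767957 line dir -165.54285 [0.5981 0.1964]
yellow [323.8276 139.9195] 87 z 0.07349423194810673 r 0.0011596490126215624 0.021989634193845704 angle 17.277770067033096 line dir -164.04578 [0.6149 0.1915]
red [354.6522 132.5435] 46 z 0.0448592117058802 r 0.0364552438091719 0.04679397155692813 angle 64.71593468712712 line dir -108.86184 [0.6082 0.2259]
```

View pics/ddc.png

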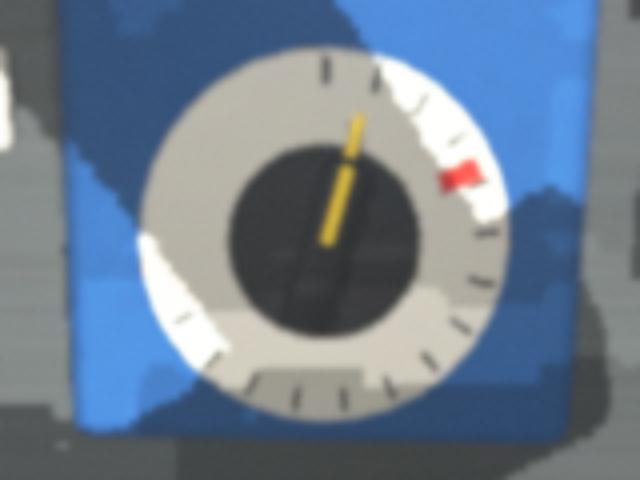

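Dial centre (0.626,0.188), pointer at 16.8°, mark at 64.7°, so the turn is 48° clockwise. I grip the bar from the opposite roll side because of joint 6's range.

Emit:
arm_command --rows '[{"travel":[4.66,-0.1,0],"roll":-85,"fingers":45},{"travel":[4.66,-0.1,0],"roll":-85,"fingers":45},{"travel":[4.66,-0.1,0],"roll":-85,"fingers":45},{"travel":[4.66,-0.1,0],"roll":-85,"fingers":45},{"travel":[4.66,-0.1,0],"roll":-85,"fingers":45},{"travel":[4.66,-0.1,0],"roll":-85,"fingers":45},{"travel":[4.66,-0.1,0],"roll":-85,"fingers":45},{"travel":[4.66,-0.1,0],"roll":-85,"fingers":45},{"travel":[4.66,-0.1,0],"roll":-85,"fingers":45},{"travel":[4.66,-0.1,0],"roll":-85,"fingers":45}]'

```text
time_s: 37.1
tcp_pos: [0.6261, 0.1888, 0.215]
ee_rot: [[-0.081, -0.997, 0.0], [-0.997, 0.081, 0.0], [-0.0, -0.0, -1.0]]
wrist_force: [0.2, 0.2, 0.9]
gripper_width: 0.447
```

Emit:
arm_command --rows '[{"travel":[0,0,0],"roll":-78.5,"fingers":45},{"travel":[0,0,0],"roll":-78.5,"fingers":45},{"travel":[0,0,0],"roll":-78.5,"fingers":45},{"travel":[0,0,0],"roll":-78.5,"fingers":45},{"travel":[0,0,0],"roll":-78.5,"fingers":45},{"travel":[0,0,0],"roll":-78.5,"fingers":45},{"travel":[0,0,0],"roll":-78.5,"fingers":45},{"travel":[0,0,0],"roll":-78.5,"fingers":45},{"travel":[0,0,0],"roll":-78.5,"fingers":45},{"travel":[0,0,0],"roll":-78.5,"fingers":45}]'

```text
time_s: 38.1
tcp_pos: [0.6262, 0.1889, 0.215]
ee_rot: [[0.959, -0.283, 0.001], [-0.283, -0.959, 0.0], [0.0, -0.0, -1.0]]
wrist_force: [-0.2, 0.3, 1.0]
gripper_width: 0.452
```

```bash
python3 go.py 0.626 0.188 0.064 253.5
```

```text
travel [ 0.   0.1 15.1] roll 0.1 | t 38.1 tcp [0.6262 0.1889 0.215 ] ya -106.4 F [-0.2  0.3  1. ] g 0.452 j [ 31.  26.   3.  -0. -68.  43.]
```

Emit:
arm_command --rows '[{"travel":[0,0.1,4],"roll":0,"fingers":45},{"travel":[0,0.1,8],"roll":0,"fingers":45},{"travel":[0,0.1,12],"roll":0,"fingers":45},{"travel":[0,0.1,14.5],"roll":0,"fingers":45},{"travel":[0,0.1,15.1],"roll":0,"fingers":45},{"travel":[0,0.1,15.1],"roll":0,"fingers":45}]'

```text
time_s: 38.7
tcp_pos: [0.626, 0.1881, 0.0631]
ee_rot: [[0.959, -0.285, -0.001], [-0.285, -0.959, -0.001], [-0.001, 0.001, -1.0]]
wrist_force: [0.1, -0.2, -0.0]
gripper_width: 0.447
```

Emit:
arm_command --rows '[{"travel":[0,0,0],"roll":0,"fingers":25},{"travel":[0,0,0],"roll":0,"fingers":5},{"travel":[0,0,0],"roll":0,"fingers":5},{"travel":[0,0,0],"roll":0,"fingers":5},{"travel":[0,0,0],"roll":0,"fingers":5},{"travel":[0,0,0],"roll":0,"fingers":5}]'

```text
time_s: 39.3
tcp_pos: [0.6262, 0.1881, 0.0644]
ee_rot: [[0.959, -0.283, 0.0], [-0.283, -0.959, -0.001], [0.0, 0.0, -1.0]]
wrist_force: [-1.1, -1.8, 5.0]
gripper_width: 0.136
```

Emit:
arm_command --rows '[{"travel":[0,0,0],"roll":6,"fingers":5},{"travel":[0,0,0],"roll":12,"fingers":5},{"travel":[0,0,0],"roll":18,"fingers":5},{"travel":[0,0,0],"roll":24,"fingers":5},{"travel":[0,0,0],"roll":30,"fingers":5},{"travel":[0,0,0],"roll":36,"fingers":5},{"travel":[0,0,0],"roll":42,"fingers":5},{"travel":[0,0,0],"roll":48,"fingers":5},{"travel":[0,0,0],"roll":48,"fingers":5},{"travel":[0,0,0],"roll":48,"fingers":5}]'

```text
time_s: 40.3
tcp_pos: [0.626, 0.1879, 0.0644]
ee_rot: [[0.431, -0.902, -0.0], [-0.902, -0.431, -0.001], [0.001, 0.001, -1.0]]
wrist_force: [-1.4, -3.2, 5.2]
gripper_width: 0.131
```

Emit:
arm_command --rows '[{"travel":[0,0,0],"roll":0,"fingers":20},{"travel":[0,0,0],"roll":0,"fingers":45},{"travel":[0,0,0],"roll":0,"fingers":45},{"travel":[0,0,-3],"roll":0,"fingers":45},{"travel":[0,0,-8],"roll":0,"fingers":45},{"travel":[0,0,-13],"roll":0,"fingers":45},{"travel":[-4.7,0,-15],"roll":0,"fingers":45},{"travel":[-4.7,0,-15],"roll":0,"fingers":45},{"travel":[-4.7,0,-15],"roll":0,"fingers":45},{"travel":[-4.7,0,-15],"roll":0,"fingers":45}]'

```text
time_s: 41.3
tcp_pos: [0.6052, 0.2304, 0.2118]
ee_rot: [[0.431, -0.902, -0.003], [-0.902, -0.431, -0.001], [0.0, 0.003, -1.0]]
wrist_force: [0.1, -1.2, 0.3]
gripper_width: 0.447
```

```bash
python3 go.py 0.5 0.0 0.3; python3 dial.py; python3 sc.py top 2>/dev/null | head -4
python3 - <<'E'
from h import *
a=cv2.imread('pics/ddc.png'); b=cv2.imread('pics/sc.png')
h0=560; a=cv2.resize(a,None,fx=.55,fy=.55); b=cv2.resize(b[90:250,180:480],None,fx=2,fy=2); 
im=np.zeros((a.shape[0]+b.shape[0],600,3),'u1'); im[:a.shape[0],:min(600,a.shape[1])]=a[:,:600]; im[a.shape[0]:,:b.shape[1]]=b; cv2.imwrite('pics/final.png',im); print(im.shape)
E
```

```text
travel [16.26 19.45 -8.76] roll 0 | t 41.3 tcp [0.6052 0.2304 0.2118] ya -154.5 F [ 0.1 -1.2  0.3] g 0.447 j [ 35.  25.   2.  -0. -67. -10.]
disc z 0.04290470969863214 centre [0.6266 0.1877] r 0.05211358754341483 resid 0.0004373067522856826
bar top 379 ((627.2103271484375, 187.1189727783203), (11.459575653076172, 43.66340637207031), 25.50496482849121)
yellow [320.8929 164.8036] 112 z 0.0733286738333547 r 0.001964502966271472 0.02979683305868164 angle 63.8264813195344 line dir -115.06185 [0.6204 0.2003]
red [321.     186.2857] 42 z 0.045056676174405036 r 0.037532087679075135 0.046926128688263596 angle 64.16478228355226 line dir -115.46658 [0.608 0.226]
[399.2859 170.552 ] [389 138  22  66 962] [ 0.4497 -0.2215  0.0048] [ 0.5975 -0.1777  0.1099]
tabtop [ 0.5939 -0.1971  0.1046] 42
rect ((523.3933715820312, -200.39614868164062), (147.59307861328125, 42.349910736083984), 1.5351930856704712)
  0.460 ymin -0.2181 ymax -0.1879 zmax 0.0500
(584, 600, 3)
```

View pics/final.png

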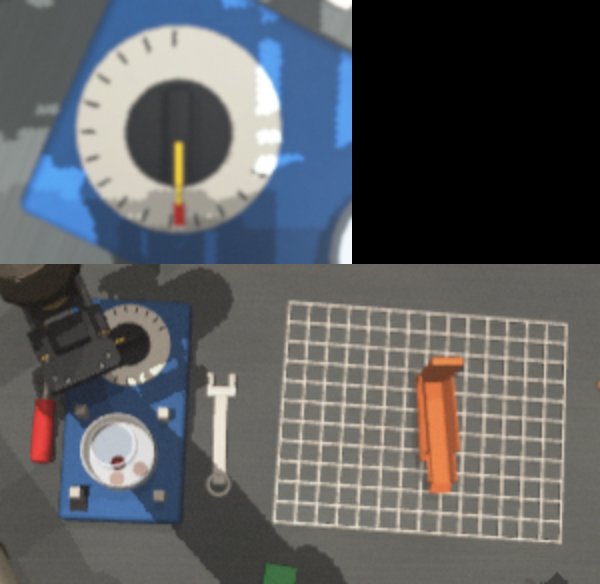

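The pointer (63.8°) stands on the mark (64.2°). The scoop is upright and clear on the grating, the balls are in the jar, and the tools are in place. Handing in.

```bash
python3 -c "
from station import *
print(finish_job(), sense()['time_s'])"
```

```text
the job is handed in; nothing more can be done
the job is handed in; nothing more can be done
```

The job is handed in after about 41 s of the 210 s allowed; no verdict was reported.

**What I did**
- **Balls:** I gathered the three red balls on the grating into the orange scoop. The scoop was knocked about 25 mm aside before the last drop, so I measured it again and corrected.
- **Pour:** I rested the lip level inside the jar's mouth. The tool cannot pitch, so I softened the grip to let the scoop pivot in the fingers and poured.
- **Scoop and dial:** I stood the scoop back on the grating before turning the dial 48° clockwise to the mark.

**Last checks**
- All three balls show inside the jar.
- The pointer reads 63.8° against the mark's 64.2°, about 0.3 mm at the tip.
- The scoop stands upright and released near the middle of the grating.
- The wrench and screwdriver look unmoved by eye; I did not measure them again.

**What disagreed**
- While pouring, the scoop tilted only about 22° where 30° was planned, and the bend rose about 1 cm off the rim just as the balls began to roll. By my estimate the lip was then level with the rim.
- I lowered it again within 0.2 s. The balls were then in the jar, and by my calculation the lip was more than 1 cm inside the mouth, where I held it for another 0.6 s.

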